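# Change over the vacuum filtration manifold

### The arm

A 6-joint arm with a two-finger parallel gripper is mounted at the origin on a cart in front of the work surface, level with it; the furniture and walls round the work are solid. World frame = base frame: x ahead of the robot, y to its left, z up, the work surface at z = 0. Lengths are in mm, angles in degrees, forces in N, time in s.
With the tool pointing down it reaches from about 325 to 775 mm from the base axis. Payload 5.5 kg.
Tool frame: the origin (TCP) lies midway between the tips of the shut fingers; the grasp point (between the pads) lies 19 mm behind it; z points along the fingers, x is the direction in which the jaws open and shut, and the axes are right-handed (so a half turn about z gives the same grasp; the last joint's range is limited). The gripper opens to 85 mm and grips with 20 to 120 N. Pads are 22 mm wide; open, the fingers measure 114 mm over their backs; the gripper's body (76 mm by 85 mm) begins 54 mm behind the grasp point. The pads swing forward as they close: fully open they stand 13 mm farther back than shut.
Start: joints at [-77.16, 5.22, 70.514, -0, 104.267, -3.249], TCP at [166.274, -576.515, 231.275] pointing down, gripper open.
Joint ranges: [-164.24, 164.24], [-49.07, 125.15], [9.68, 141.18], [-86.29, 266.29], [3.28, 154.24], [-151.56, 151.56]. Speed limits (degrees/s): [147.25, 147.25, 172.46, 180, 180, 180].

### API

Orientations are given as a 3x3 rotation matrix whose columns are the frame's x, y, z axes.
In Python, from station import observe, viewer, r gives the robot as it stands.
- The arm moves only by the shell command python3 -m jog 'ROWS' [FORCE]. ROWS is JSON, one flat list of numbers, 5 for each row, row after row: the closure, from 0 (fully open) to 1 (shut), then the shift along the tool's x, y, z normalised to -1 to 1, where 1 is 10 cm, then the turn about the tool's z normalised to -1 to 1, where 1 is 2 rad. In form: [grip, dx, dy, dz, spin, grip, dx, dy, dz, spin, ...]. A call has 1 to 10 rows; each row is the pose to reach, as a shift and turn from the pose commanded when the call began, along the tool's axes at that moment; what a row does not reach only later rows make up. A row lasts 1/10 s, in which the tool goes at most 50 mm and 8.59 degrees, less where a joint would pass 70% of its speed; a pose out of reach is approached as far as the arm can. A call with a number of a shift or a turn outside -1 to 1 is refused whole. A call with a gripper value outside its range is refused whole. The fingers move at their own pace and stop on an object; FORCE is the grip in N (left out, the last holds). Time passes only in rows, so rows that repeat a pose let the fingers close. It gives the time, the measured TCP pose, the force and the opening at its end, in the units of the state.
- observe(): the state, without advancing time (a new reading comes with each control period).
- viewer.capture(name): name is "scene" or "top" or "wrist"; returns a dict with "color" (384x512x3 uint8, blue, green, red), "mtx" (3x3 intrinsics, pixels), "extrinsics" (4x4, takes a point from camera to world coordinates). Camera axes: x right, y up, looking along -z (the intrinsics and any distortion apply to the point x, -y, -z); pixel columns grow to the right and rows downward; lengths in mm; the calibration is good to about 2 mm. A picture is of the moment at which its call begins. There is no depth.
- r.hand_in(): hands the job in, once; it reports no verdict.
The state is a dict: "time": time; "joint_pos": joint angles; "joint_velocities": joint speeds; "tau": joint torques, N m; "ee_pos": TCP position; "ee_rot": TCP orientation; "wrist_force": force on the tool from outside, world axes, zero at the start; "wrist_torque": the same for the moment, N m; "opening": finger opening in mm.
Only numpy, scipy, OpenCV 4.12 (cv2) and the standard library are available. Lean on these libraries where they do the work, as an engineer would, in place of code of your own. Each camera call takes 0.05 s, during which the arm holds its last target.

### The job

Change over the filtration manifold for the next run: unlock every used funnel still in its sockets (push down, turn counter-clockwise, lift out) and stand it upright in the steel tray, and lock every clean funnel from the bench into a socket (lugs into the slots, push down against the spring, turn clockwise to the stop, let go so that it springs up into its notches). Only when all that is done, press the vacuum lever at the manifold's right end down until its catch holds it, and let go. Any clean funnel may go into any socket, a socket may stay empty, and everything else on the bench is to be left where it is.

Things in the scene. Friction and masses are not known exactly. Their poses are not given: they have to be found in the camera images.
- funnel_a: one of two or three alike clean filter funnels (any may be missing), 160 g, low-heavy, upright on the bench at first; 100 mm tall, origin at the centre of the underside, z up. Steel spigot 39 mm in diameter, z 0-18 mm, with two bayonet lugs on +x and -x: round pins 6 mm thick at z = 7 mm, ends 26 mm from the axis. A half turn about z makes no difference
- funnel_b: clean filter funnel, just like funnel_a. Above the spigot: steel collar 55 mm in diameter, z 18-32 mm, with a thumb tab (12 mm wide, out to 36 mm from the axis, z 20-31 mm) right above each lug, so that the tabs show where the lugs point
- funnel_c: clean filter funnel, just like funnel_a. Above the collar: light grey, straight cup of 52 mm diameter with a snapped-on grey lid, z 32-100 mm (lid and cup are one), which can be gripped across at any yaw, clear of the tabs
- used_1: used filter funnel, built just like funnel_a, locked in station_1 (left-hand socket) at first; one or two of used_1, used_2, used_3 are there. To take it out: push it down about 4.5 mm (at most 5), hold it there, turn it 60 degrees counter-clockwise seen from above, then lift it straight out through the slots
- used_2: used filter funnel, built just like funnel_a, locked in station_2 (middle socket) at first
- used_3: used filter funnel, built just like funnel_a, locked in station_3 (right-hand socket) at first
- tray: fixed shallow wash tray of bare steel, 100 x 200 mm (long side along its y), walls 3 mm thick and 16 mm high with a rolled rim to 18 mm, floor 3 mm thick; origin at the centre of its underside. Room for two funnels side by side along y (about 96 mm apart). To the right of it, from y = -0.37 m on, a tall instrument fills the bench
- station_1: left-hand of three alike bayonet sockets of the manifold: steel ring 66 mm across, 24 mm above the deck. Origin on its axis at the rim (66 mm above the bench), z up. Bore 43 mm (2 mm play round a spigot). Locking notches on +x and -x under the rim (dark dots outside mark them). Open slots 11 mm wide at +60 and -120 degrees about z (counter-clockwise from above)
- station_2: middle socket, just like station_1. A sprung valve disc lies 9 mm below the rim and closes an empty socket; a funnel set in the slots rests on it. Push the funnel until its underside is 17-18 mm below the rim (about 7 N; at 18 mm the collar meets the rim), hold it there and turn it 60 degrees clockwise seen from above, under a 6 mm thick lip, from slot to notch
- station_3: right-hand socket (next to the lever), just like station_1. The turn ends at a stop about 4 degrees past the middle of the notch. Let go there and the spring lifts the lugs 3 mm into the notches: locked, the funnel's underside is 13 mm below the rim, its collar 5 mm above the rim, its x axis along the socket's x axis (play 4 degrees)
- manifold: vacuum manifold, fixed: aluminium bar 95 x 400 mm, deck 42 mm above the bench; origin on the bench, y along the row to the left, towards the hose barb. Sockets in its frame at x = 0, y = 135, 30, -75 mm; lever pivot at x = 36, y = -168, z = 70 mm; a catch post 104 mm high between lever and right-hand socket at x = -19, y = -143 mm
- lever (a joint): vacuum lever angle, rad: 0 = up at rest (arm 24 degrees above level, its end towards -x of the manifold), growing as it is pressed, stop at 0.53. A spring lifts it (1.5 N at the pad at first, about 5 N near the bottom). From about 0.46 the catch snaps over it; let go then, it rises to about 0.42 (level) and stays. Let go sooner, it springs back to 0
- lever_pad (a point): centre of the top of the lever's black rubber thumb pad (30 mm along the arm, 26 mm wide), 80 mm from the pivot, about 112 mm above the bench at rest and about 80 mm when caught (71 mm at the stop); press it from above
- reagent_3: bystander to be left alone: squat cream reagent bottle with a blue cap, 52 mm wide, 86 mm tall; origin at the centre of its underside
- dish_0: bystander to be left alone: small round culture dish, 58 mm across, 14 mm tall; origin at the centre of its underside
- dish_1: bystander to be left alone: another small round culture dish, 58 mm across, 14 mm tall; origin at the centre of its underside
- marker_blue: bystander to be left alone: white marker pen with a blue cap, 14 x 128 x 16 mm; origin at the centre of its underside

How it is judged (in metres and radians):
On the way, in this order (a step that is already met when the one before it is completed fails the run):
1. every used funnel stands in the tray and every clean one is locked in a socket, lugs sprung up into the notches (((horizontal distance between funnel_a and station_1 below 0.004 m and z of funnel_a in the frame of station_1 between -0.0155 and -0.0105 m and angle between the x axis of funnel_a and the x axis of station_1, either way round below 0.14 rad) or (horizontal distance between funnel_a and station_2 below 0.004 m and z of funnel_a in the frame of station_2 between -0.0155 and -0.0105 m and angle between the x axis of funnel_a and the x axis of station_2, either way round below 0.14 rad) or (horizontal distance between funnel_a and station_3 below 0.004 m and z of funnel_a in the frame of station_3 between -0.0155 and -0.0105 m and angle between the x axis of funnel_a and the x axis of station_3, either way round below 0.14 rad)) and ((horizontal distance between funnel_b and station_1 below 0.004 m and z of funnel_b in the frame of station_1 between -0.0155 and -0.0105 m and angle between the x axis of funnel_b and the x axis of station_1, either way round below 0.14 rad) or (horizontal distance between funnel_b and station_2 below 0.004 m and z of funnel_b in the frame of station_2 between -0.0155 and -0.0105 m and angle between the x axis of funnel_b and the x axis of station_2, either way round below 0.14 rad) or (horizontal distance between funnel_b and station_3 below 0.004 m and z of funnel_b in the frame of station_3 between -0.0155 and -0.0105 m and angle between the x axis of funnel_b and the x axis of station_3, either way round below 0.14 rad)) and ((horizontal distance between funnel_c and station_1 below 0.004 m and z of funnel_c in the frame of station_1 between -0.0155 and -0.0105 m and angle between the x axis of funnel_c and the x axis of station_1, either way round below 0.14 rad) or (horizontal distance between funnel_c and station_2 below 0.004 m and z of funnel_c in the frame of station_2 between -0.0155 and -0.0105 m and angle between the x axis of funnel_c and the x axis of station_2, either way round below 0.14 rad) or (horizontal distance between funnel_c and station_3 below 0.004 m and z of funnel_c in the frame of station_3 between -0.0155 and -0.0105 m and angle between the x axis of funnel_c and the x axis of station_3, either way round below 0.14 rad)) and x of used_1 in the frame of tray between -0.034 and 0.034 m and y of used_1 in the frame of tray between -0.084 and 0.084 m and z of each of used_1, used_2, used_3 in the frame of tray below 0.008 m and angle between each of used_1, used_2, used_3's own z axis and vertical below 0.1 rad and x of used_2 in the frame of tray between -0.034 and 0.034 m and y of used_2 in the frame of tray between -0.084 and 0.084 m and x of used_3 in the frame of tray between -0.034 and 0.034 m and y of used_3 in the frame of tray between -0.084 and 0.084 m), for 0.3 s.
2. then the vacuum lever is pressed down past its catch (value of joint lever above 0.385 rad), for 0.2 s.
At the end, for the whole second after the job is handed in: Used funnels present stand upright (0.1 rad) on the tray floor; clean ones present sit released in a socket (4 mm off axis), turned to the notches (0.14 rad) and sprung up into them (underside 10.5-15.5 mm below the rim), at rest; the lever is held down by its catch (above 0.385 rad) (all of step 1 and value of joint lever above 0.385 rad and linear speed of each of funnel_a, funnel_b, funnel_c, used_1, used_2, used_3 below 0.02 m/s); the robot touches nothing.
It fails at once if a bystander is pushed more than 30 mm from where it stood (distance of any of reagent_3, dish_0, dish_1, marker_blue from where it was at the start of the episode above 0.03 m).
Of used_1, used_2, used_3 only 1 to 2 are there at a start; the rules pass over those that are not, and their reading is None.
Of funnel_a, funnel_b, funnel_c only 2 to 3 are there at a start; the rules pass over those that are not, and their reading is None.
At some moment in a run one of funnel_a, funnel_b, funnel_c may be knocked a few centimetres aside while the robot is not near it.
It also fails if it takes over 210 s, if anything falls off the work surface, if the arm or the gripper's body presses on something with over 40 N, if the wrist force passes 120 N, or if a joint passes its speed limit or range.

## Working session

There is one attempt and no reset: what is moved stays moved. The work goes in short steps, Python scripts to look and compute and a shell command to move; the robot and the scene stay as the last step left them, time stands still between calls to the robot, and variables do not carry over. Pictures are saved under pics/ and viewed, and the job is handed in when it is done.

```bash
ls; mkdir -p pics; python3 - <<'E'
from station import observe, viewer, r
import cv2
for n in ["scene","top","wrist"]:
    c=viewer.capture(n); cv2.imwrite(f"pics/{n}0.png",c["color"]); print(n,c["mtx"].tolist() if hasattr(c["mtx"],'tolist') else c["mtx"],c["extrinsics"],c.keys())
print(observe())
E
```

```text
pics
scene [[412.5676828116267, 0.0, 257.314306388183], [0.0, 412.5676828116267, 197.1943023503162], [0.0, 0.0, 1.0]] [[ 9.06276961e-01  3.56993120e-01 -2.26313903e-01  3.58157539e+02]
 [-4.22684348e-01  7.65288455e-01 -4.85460114e-01 -4.50124512e+02]
 [-1.10503384e-04  5.35620662e-01  8.44458699e-01  9.36085808e+02]
 [ 0.00000000e+00  0.00000000e+00  0.00000000e+00  1.00000000e+00]] dict_keys(['color', 'mtx', 'extrinsics'])
top [[366.7464941647703, 0.0, 256.0264264011545], [0.0, 366.7464941647703, 188.42379508102331], [0.0, 0.0, 1.0]] [[ 2.78070663e-02  9.97764067e-01 -6.07752697e-02  4.94108874e+02]
 [-9.99406529e-01  2.65132933e-02 -2.19917131e-02  2.39531637e+01]
 [-2.03311886e-02  6.13507263e-02  9.97909180e-01  1.07111879e+03]
 [ 0.00000000e+00  0.00000000e+00  0.00000000e+00  1.00000000e+00]] dict_keys(['color', 'mtx', 'extrinsics'])
wrist [[320.0821297230415, 0.0, 253.8247440552576], [0.0, 320.0821297230415, 187.56814123757027], [0.0, 0.0, 1.0]] [[ 2.78642071e-01  9.25525821e-01  2.56438201e-01  2.30864641e+02]
 [-9.60394448e-01  2.68816836e-01  7.33485700e-02 -5.57640827e+02
[... 275 characters left out ...]
4e-04,
        1.04266112e+02, -3.24996683e+00]), 'joint_velocities': array([-0.06417279, -0.11315174, -0.2200835 , -0.03783149, -0.10319148,
        0.04047586]), 'tau': array([ 1.47240135e-03, -4.59370065e+01, -4.18527567e+01, -1.25238894e-04,
        9.53410752e-03,  1.06933325e-05]), 'ee_pos': array([ 166.21079969, -576.30516594,  230.3909801 ]), 'ee_rot': array([[ 2.77119465e-01, -9.60835410e-01, -3.41389934e-04],
       [-9.60834269e-01, -2.77119663e-01,  1.48330747e-03],
       [-1.51982021e-03, -8.30342257e-05, -9.99998842e-01]]), 'wrist_force': array([-0.50757618,  0.26249529, -0.55194272]), 'wrist_torque': array([-0.00524527,  0.0190967 ,  0.02310604]), 'opening': 85.6922602511947}
```

View pics/top0.png

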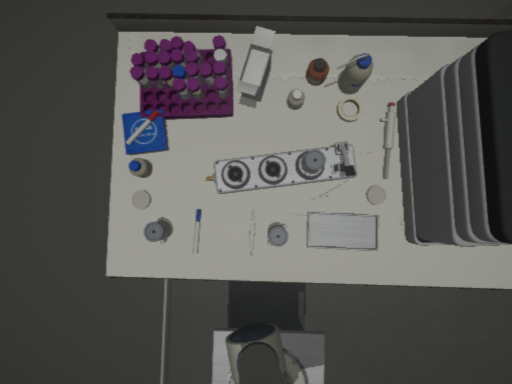

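View pics/scene0.png

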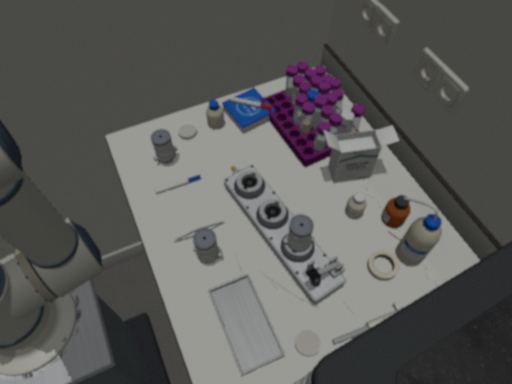

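View pics/wrist0.png

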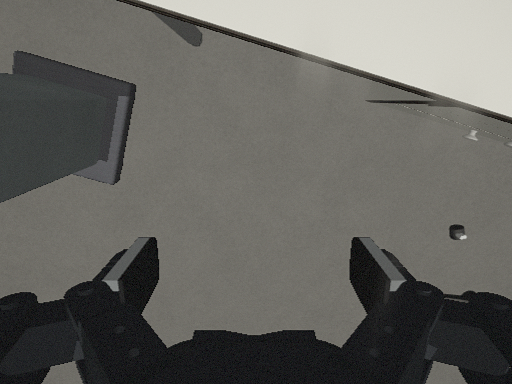

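```bash
cat > h.py <<'E'
from station import observe, viewer, r
import cv2, numpy as np
def px2w(c,u,v,z):
    K=c["mtx"];E=np.array(c["extrinsics"]);K=np.array(K)
    d=np.array([(u-K[0,2])/K[0,0],-(v-K[1,2])/K[1,1],-1.])
    d=E[:3,:3]@d;o=E[:3,3];return o+d*(z-o[2])/d[2]
def w2px(c,p):
    K=np.array(c["mtx"]);E=np.array(c["extrinsics"])
    q=E[:3,:3].T@(np.asarray(p,float)-E[:3,3]);return np.array([K[0,0]*q[0]/-q[2]+K[0,2],K[1,1]*-q[1]/-q[2]+K[1,2]])
def crop(c,name,u0,v0,u1,v1,s):
    cv2.imwrite("pics/"+name+".png",cv2.resize(c["color"][v0:v1,u0:u1],None,fx=s,fy=s,interpolation=cv2.INTER_CUBIC))
E
python3 - <<'E'
from h import *
c=viewer.capture("top")
crop(c,"t1",200,130,400,280,4)
crop(c,"t2",120,150,320,260,4)
c=viewer.capture("scene")
crop(c,"s1",140,110,350,260,3.8)
E
```

```text
(no output)
```

View pics/t1.png

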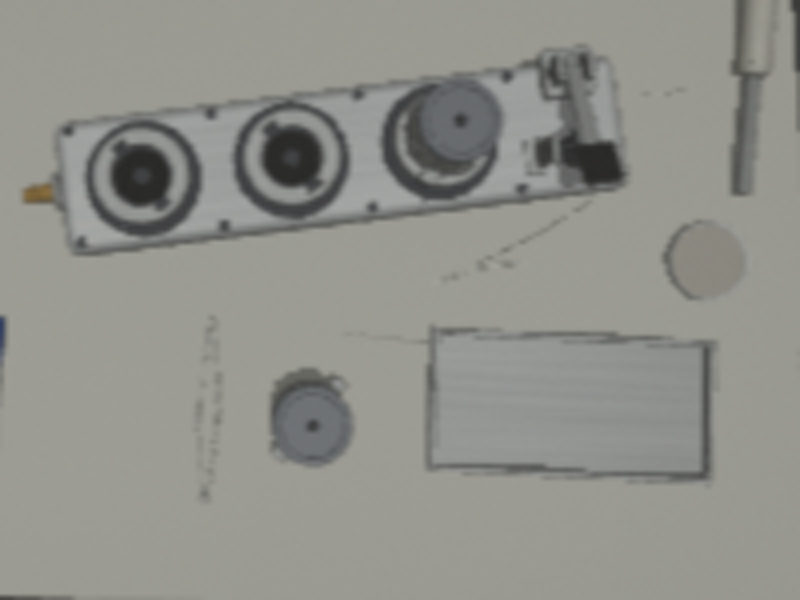

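View pics/t2.png

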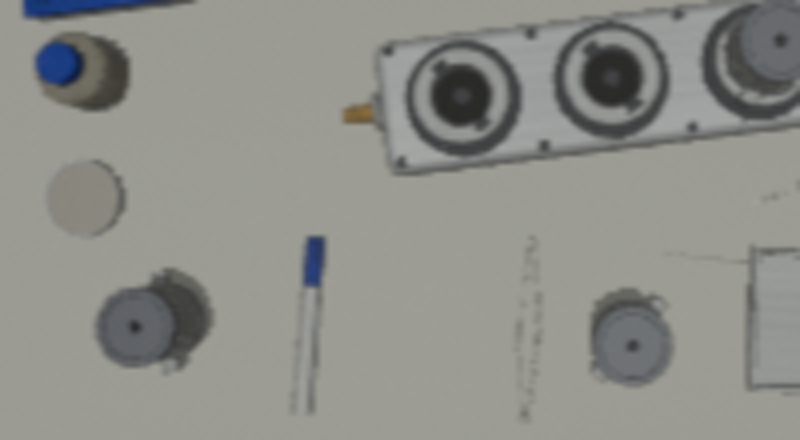

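View pics/s1.png

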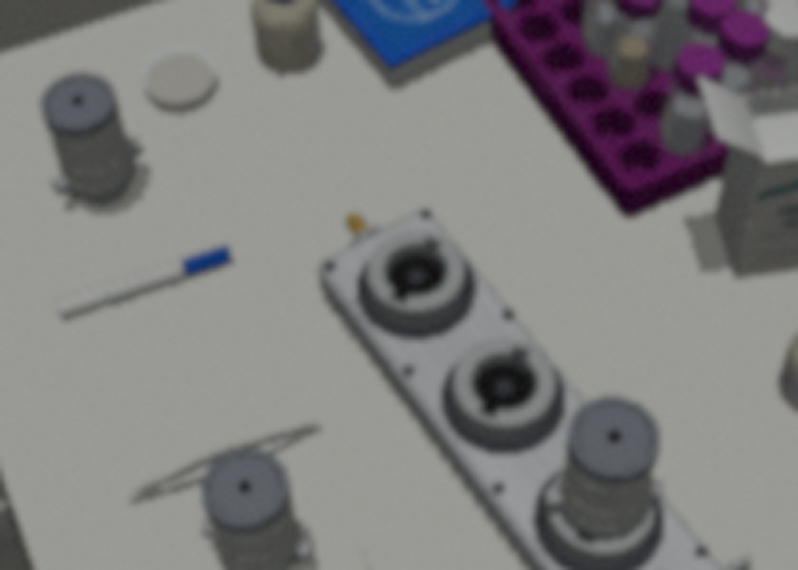

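```bash
python3 - <<'E'
from h import *
c=viewer.capture("top")
def t1(X,Y,z): return px2w(c,200+(X+.5)/4-.5,130+(Y+.5)/4-.5,z).round(1)
def t2(X,Y,z): return px2w(c,120+(X+.5)/4-.5,150+(Y+.5)/4-.5,z).round(1)
print("S",t1(143,178,66),t1(291,158,66),t1(440,140,66))
print("deck",t1(60,125,42),t1(78,253,42),t1(625,185,42),t1(606,58,42))
print("F1",t1(313,426,100),"tabs",t1(338,382,25),t1(275,452,25))
print("F2",t2(135,327,100),"tabs",t2(170,268,25),t2(176,370,25))
print("U",t1(460,120,153))
print("tray",t1(432,326,16),t1(432,466,16),t1(710,476,16),t1(712,343,16))
print("pad",t1(597,163,112))
for n in((705,260),(0,0)):print(t1(*n,14))
print("marker",t2(315,238,10),t2(300,412,10))
E
```

```text
S [593.3 104.1  66. ] [609.7   2.6  66. ] [624.8 -99.4  66. ]
deck [631.8 166.   42. ] [541.5 150.2  42. ] [ 599.4 -232.2   42. ] [ 688.9 -217.8   42. ]
F1 [429.2 -15.6 100. ] tabs [455.7 -35.6  25. ] [405.1   7.8  25. ]
F2 [432.1 314.1 100. ] tabs [469.9 313.3  25. ] [397.7 305.8  25. ]
U [ 626.4 -101.   153. ]
tray [ 497.2 -102.4   16. ] [ 397.7 -104.3   16. ] [ 396.5 -300.9   16. ] [ 490.6 -301.5   16. ]
pad [ 606.2 -196.4  112. ]
[ 549.8 -296.7   14. ]
[726.4 217.1  14. ]
marker [494.2 212.8  10. ] [369.  218.9  10. ]
```

```bash
cat >> h.py <<'E'
def yaw(s=None):
    R=(s or observe())["ee_rot"];return np.degrees(np.arctan2(R[1,0],R[0,0]))
def plan(x,y,z,yw):
    s=observe();d=np.array([x,y,z])-s["ee_pos"];t=s["ee_rot"].T@d
    sp=-(yw-yaw(s)); print("plan d",(t/100).round(3),"spin",round(np.radians(sp)/2,4),"rows spin",round(abs(sp)/8.59,1),"dist",round(np.linalg.norm(d)))
def st():
    s=observe();print(round(s["time"],2),s["ee_pos"].round(1),"yaw",round(yaw(s),2),"F",s["wrist_force"].round(1),"T",s["wrist_torque"].round(2),"op",round(s["opening"],1),"j",s["joint_pos"].round(0))
E
python3 -m jog '[0,-0.9,-0.9,-0.7,0, 0,-0.9,-0.9,-0.7,0, 0,-0.9,-0.9,-0.7,0]'; python3 -c "
from h import *
st();plan(350,-250,300,-41)"
```

```text
time: 0.6
ee_pos: [228.3, -463.7, 302.1]
ee_rot: [[0.277, -0.961, 0.0], [-0.961, -0.277, 0.0], [-0.0, -0.0, -1.0]]
wrist_force: [0.6, -0.5, -0.4]
opening: 85.6
0.6 [ 228.3 -463.7  302.1] yaw -73.94 F [ 0.6 -0.5 -0.4] T [-0.01  0.01  0.02] op 85.6 j [-68.  -6.  74.   0. 112.   6.]
plan d [-1.717 -1.761  0.022] spin -0.2875 rows spin 3.8 dist 246
```

```bash
python3 -m jog '[0,-1,-1,0,-0.144, 0,-1,-1,0,-0.144, 0,-1,-1,0,-0.144]' >/dev/null; python3 -c "
from h import *
st();plan(350,-250,300,-41)"
```

```text
0.9 [ 296.9 -339.2  301.8] yaw -57.16 F [ 1.4 -0.4  0.1] T [-0.02 -0.07 -0.  ] op 85.3 j [-53. -16.  83.   0. 113.   4.]
plan d [-0.462 -0.93   0.018] spin -0.1411 rows spin 1.9 dist 104
```

```bash
python3 -c "
from h import *
plan(540,-100,280,-41)"
```

```text
plan d [-0.692 -3.34   0.219] spin -0.1411 rows spin 1.9 dist 342
```

```bash
python3 -m jog '[0,-0.3,-1,0,-0.141, 0,-0.3,-1,0,-0.141, 0,-0.3,-1,0,-0.141]' >/dev/null; python3 -c "
from h import *
st();plan(600,-60,290,-41)"
```

```text
1.2 [ 366.9 -258.2  301.6] yaw -40.67 F [-1.1 -0.   0.4] T [-0.01  0.07  0.05] op 85.3 j [-40. -16.  84.   0. 113.   1.]
plan d [ 0.477 -3.022  0.122] spin 0.0029 rows spin 0.0 dist 306
```

```bash
python3 -m jog '[0,0.16,-1,0.04,0, 0,0.16,-1,0.04,0, 0,0.16,-1,0.04,0]' >/dev/null;python3 -m jog '[0,0.16,-1,0.04,0, 0,0.16,-1,0.04,0, 0,0.16,-1,0.04,0]' >/dev/null;python3 -m jog '[0,0.16,-1,0.04,0, 0,0.16,-1,0.04,0, 0,0.16,-1,0.04,0, 0,0.16,-1,0.04,0]' >/dev/null; python3 -c "
from h import *
st()
c=viewer.capture('wrist');cv2.imwrite('pics/w1.png',c['color'])"
```

```text
2.2 [598.2 -69.  288.1] yaw -41.26 F [-0.2  0.   0.5] T [-0.06  0.03  0.02] op 85.5 j [-10.   7.  63.  -0. 110.  31.]
```

View pics/w1.png

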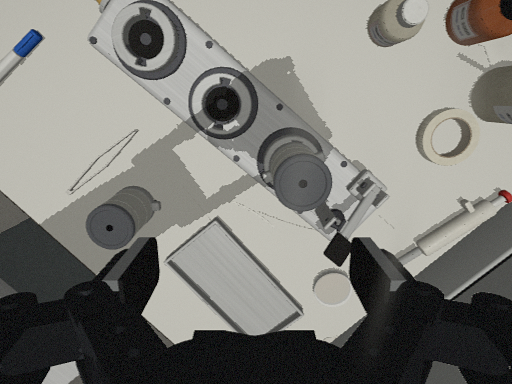

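```bash
python3 -c "
from h import *
c=viewer.capture('wrist')
crop(c,'w1a',90,0,260,150,4);crop(c,'w1b',210,110,400,270,4);crop(c,'w1c',70,170,310,340,3.3)"
```

```text
(no output)
```

View pics/w1a.png

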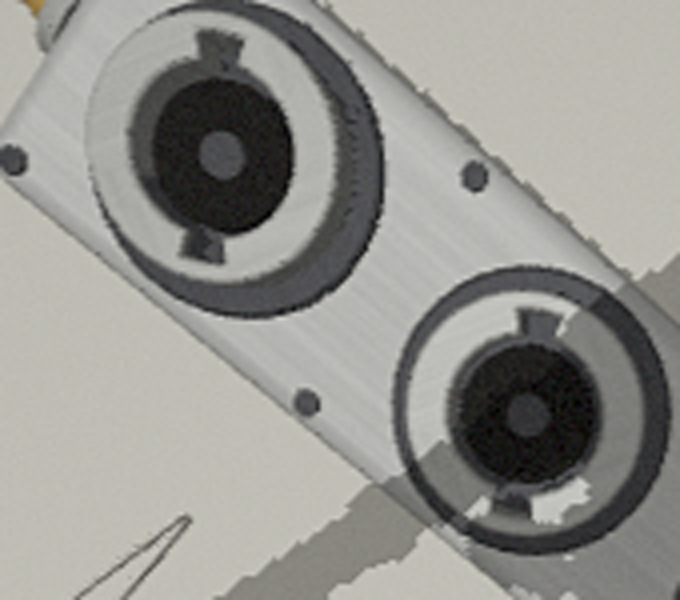

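View pics/w1b.png

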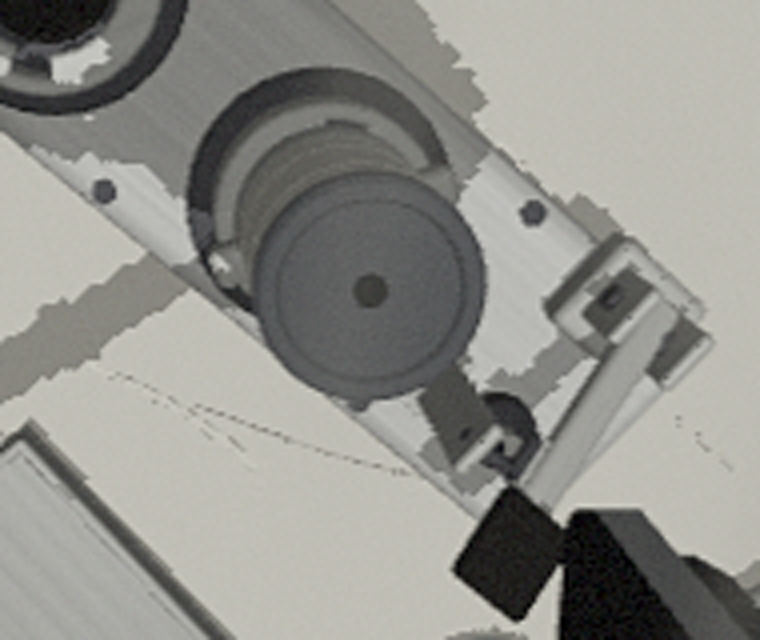

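View pics/w1c.png

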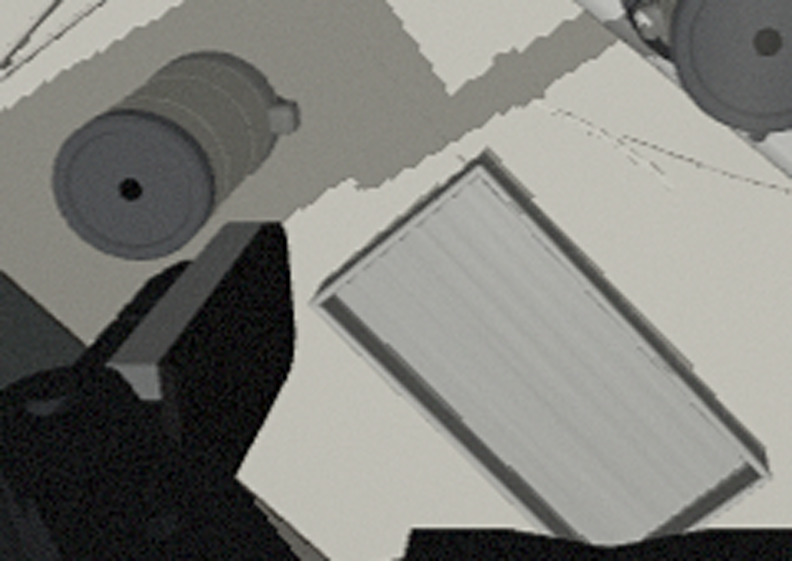

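```bash
python3 - <<'E'
from h import *
c=viewer.capture('wrist')
def g(X,Y,z,u0,v0,s): return px2w(c,u0+(X+.5)/s-.5,v0+(Y+.5)/s-.5,z)
a=lambda X,Y,z:g(X,Y,z,90,0,4)
b=lambda X,Y,z:g(X,Y,z,210,110,4)
d=lambda X,Y,z:g(X,Y,z,70,170,3.3)
for p,q in (((221,32),(203,262)),((540,312),(511,519))):
    P,Q=a(*p,66),a(*q,66);v=P-Q;print("S",((P+Q)/2).round(1),np.degrees(np.arctan2(v[1],v[0])),np.linalg.norm(v))
print("disc",a(222,155,57).round(1),a(528,415,57).round(1))
print("U lid",b(370,290,153).round(1),b(370,287,153).round(1))
print("pad corners",b(510,488,112),b(568,545,112),b(513,622,112),b(453,568,112))
print("F1",d(131,188,100),"tab",d(285,118,25))
print("tray",d(487,150,16),d(312,300,16),d(770,468,16))
E
```

```text
S [595.6 104.5  66. ] 38.627726708921315 56.19027473872245
S [6.111e+02 5.000e-01 6.600e+01] 38.95585975752618 56.163897352301
disc [595.5 104.8  57. ] [611.4   1.   57. ]
U lid [ 627.  -102.2  153. ] [ 627.5 -101.7  153. ]
pad corners [ 618.50882366 -182.28358336  112.        ] [ 620.21149242 -206.14355558  112.        ] [ 594.72246822 -214.8957769   112.        ] [ 592.35533442 -190.852492    112.        ]
F1 [430.81735551 -16.2623576  100.        ] tab [452.93523492 -36.37660119  25.        ]
tray [ 502.05516067 -102.37011583   16.        ] [ 397.29368089 -102.87818669   16.        ] [ 493.71490412 -301.08231158   16.        ]
```

```bash
python3 - <<'E'
from h import *
c=viewer.capture('wrist')
def g(X,Y,z,u0,v0,s): return px2w(c,u0+(X+.5)/s-.5,v0+(Y+.5)/s-.5,z)
b=lambda X,Y,z:g(X,Y,z,210,110,4)
P,Q=b(220,262,84),b(447,178,84);print(P,Q,np.degrees(np.arctan2(*(Q-P)[1::-1])))
c=viewer.capture('top')
crop(c,'t3',290,130,350,190,10)
crop(c,'t4',215,145,295,195,10)
E
```

```text
[597.0141788  -89.07074952  84.        ] [ 659.26109474 -112.27829043   84.        ] -20.446983056166037
```

View pics/t3.png

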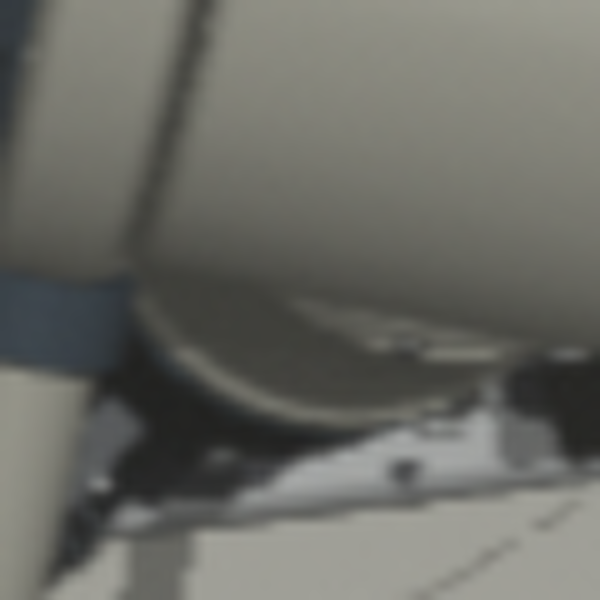

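View pics/t4.png

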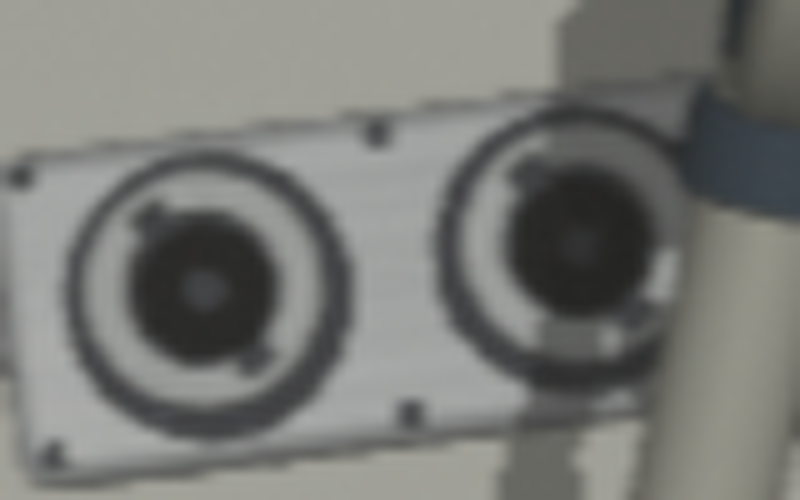

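```bash
python3 -c "
from h import *
plan(627,-102.5,200,-41)"
```

```text
plan d [0.437 0.052 0.907] spin -0.0032 rows spin 0.0 dist 101
```

```bash
python3 -m jog '[0,0.437,0.052,0,0, 0,0.437,0.052,0.5,0, 0,0.437,0.052,0.907,0, 0,0.437,0.052,0.907,0]' >/dev/null; python3 -c "
from h import *
st();plan(627,-102.5,112,-41)"
```

```text
2.85 [ 624.1 -101.5  190. ] yaw -41.35 F [-0.3  0.1 -0.7] T [-0.01  0.02 -0.01] op 85.3 j [-12.  11.  69.  -0. 101.  29.]
plan d [ 0.038 -0.017  0.779] spin -0.003 rows spin 0.0 dist 78
```

```bash
python3 -m jog '[0,0,0,0,0, 0,0,0,0,0]' >/dev/null; python3 -c "
from h import *
st();plan(627,-102.5,112,-41)"
```

```text
3.05 [ 628.5 -101.4  203.2] yaw -41.27 F [-0.1  0.5  0.2] T [-0.01 -0.05  0.04] op 85.2 j [-12.  10.  68.  -0. 102.  29.]
plan d [-0.009  0.021  0.912] spin -0.0023 rows spin 0.0 dist 91
```

```bash
python3 -m jog '[0,-0.005,0.015,0.3,0, 0,-0.005,0.015,0.5,0, 0,-0.005,0.015,0.7,0, 0,-0.005,0.015,0.8,0, 0,-0.005,0.015,0.9,0, 0,-0.005,0.015,0.9,0, 0,-0.005,0.015,0.9,0, 0,-0.005,0.015,0.9,0]' >/dev/null; python3 -c "
from h import *
st();plan(627,-102.5,112,-41)
c=viewer.capture('wrist');cv2.imwrite('pics/w2.png',c['color'])
c=viewer.capture('scene');cv2.imwrite('pics/s2.png',c['color'])"
```

```text
3.85 [ 626.9 -101.9  110.2] yaw -41.25 F [ 0.1 -0.1  0.1] T [-0.   -0.01  0.05] op 85.2 j [-12.  11.  76.   0.  92.  29.]
plan d [ 0.005  0.004 -0.018] spin -0.0022 rows spin 0.0 dist 2
```

View pics/w2.png

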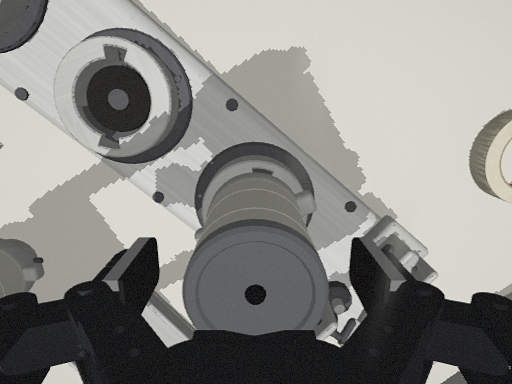

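View pics/s2.png

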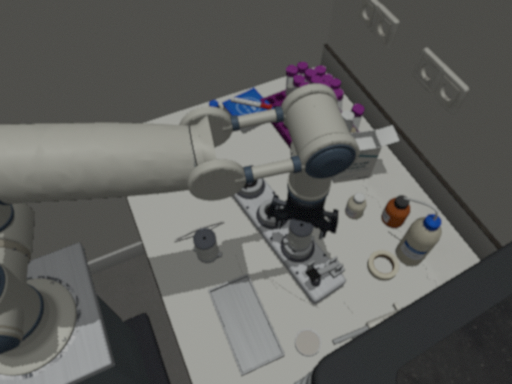

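Lid centre sits at u≈256, midway between the fingers (left pad edge 158, right 350). Closing on the funnel.

```bash
python3 -m jog '[0.3,0,0,0,0, 0.4,0,0,0,0, 0.5,0,0,0,0, 0.7,0,0,0,0, 0.7,0,0,0,0, 0.7,0,0,0,0, 0.7,0,0,0,0, 0.7,0,0,0,0]' 70 ; python3 -c "
from h import *
st()"
```

```text
time: 4.75
ee_pos: [626.4, -101.9, 108.9]
ee_rot: [[0.752, -0.659, 0.001], [-0.659, -0.752, -0.0], [0.001, -0.0, -1.0]]
wrist_force: [-0.2, -0.1, 3.5]
opening: 50.5
4.75 [ 626.4 -101.9  108.9] yaw -41.26 F [-0.2 -0.1  3.5] T [-0.15 -0.03  0.  ] op 50.5 j [-12.  11.  77.  -0.  92.  29.]
```

```bash
python3 -m jog '[0.7,0,0,0.02,0, 0.7,0,0,0.035,0, 0.7,0,0,0.045,0, 0.7,0,0,0.045,0, 0.7,0,0,0.045,0]' >/dev/null ; python3 -c "
from h import *
st()"
```

```text
5.25 [ 626.4 -101.8  104.6] yaw -41.25 F [-0.5 -0.   5.8] T [-0.07  0.2  -0.05] op 50.9 j [-12.  11.  77.  -0.  92.  29.]
```

```bash
python3 -m jog '[0.7,0,0,0.01,0, 0.7,0,0,0.01,0,0.7,0,0,0.01,0]' >/dev/null ; python3 -c "
from h import *
st()
c=viewer.capture('wrist');cv2.imwrite('pics/w3.png',c['color'])"
```

```text
5.55 [ 626.4 -101.9  104.2] yaw -41.25 F [-1.2 -0.4  7.6] T [0.03 0.4  0.  ] op 50.8 j [-12.  11.  77.  -0.  92.  29.]
```

View pics/w3.png

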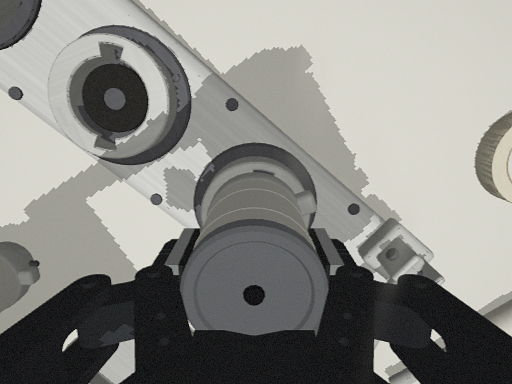

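```bash
python3 -m jog '[0.7,0,0,0,-0.07, 0.7,0,0,0,-0.14, 0.7,0,0,0,-0.21, 0.7,0,0,0,-0.28, 0.7,0,0,0,-0.35, 0.7,0,0,0,-0.42, 0.7,0,0,0,-0.48, 0.7,0,0,0,-0.522, 0.7,0,0,0,-0.522, 0.7,0,0,0,-0.522]' >/dev/null ; python3 -c "
from h import *
st()
c=viewer.capture('wrist');cv2.imwrite('pics/w4.png',c['color'])"
```

```text
6.6 [ 626.5 -101.1  104.2] yaw 18.61 F [-1.2  1.5  7.4] T [ 0.37  0.25 -0.01] op 50.6 j [-12.  11.  77.   0.  92. -31.]
```

View pics/w4.png

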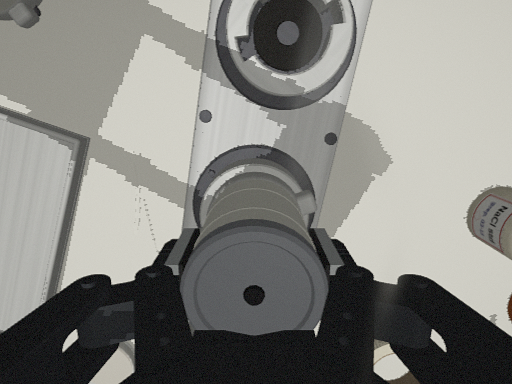

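```bash
python3 -m jog '[0.7,0,0,-0.05,0, 0.7,0,0,-0.1,0, 0.7,0,0,-0.15,0, 0.7,0,0,-0.15,0, 0.7,0,0,-0.15,0]' >/dev/null ; python3 -c "
from h import *
st()"
```

```text
7.15 [ 625.8 -101.9  117.2] yaw 18.55 F [-0.  -0.4 -2.5] T [ 0.03  0.02 -0.03] op 50.9 j [-12.  11.  76.  -0.  93. -31.]
```

```bash
python3 -m jog '[0.7,0,0,-0.3,0, 0.7,0,0,-0.5,0, 0.7,0,0,-0.7,0, 0.7,0,0,-0.7,0]' >/dev/null ; python3 -c "
from h import *
st();plan(447,-202,180,18.6)"
```

```text
7.55 [ 627.2 -102.1  191.2] yaw 18.55 F [ 0.1  0.5 -0.9] T [-0.02  0.01 -0.  ] op 50.9 j [-12.  10.  69.  -0. 100. -31.]
plan d [-2.027  0.373  0.104] spin -0.0004 rows spin 0.0 dist 206
```

```bash
python3 -m jog '[0.7,-0.3,0.06,0,0, 0.7,-0.65,0.12,0,0, 0.7,-1,0.185,0,0]' >/dev/null;  python3 -m jog '[0.7,-0.35,0.06,0,0, 0.7,-0.7,0.12,0.05,0, 0.7,-0.9,0.17,0.1,0, 0.7,-1,0.185,0.1,0, 0.7,-1,0.185,0.1,0, 0.7,-1,0.185,0.1,0]' >/dev/null; python3 -c "
from h import *
st();plan(447,-202,62,18.6)
c=viewer.capture('wrist');cv2.imwrite('pics/w5.png',c['color'])
c=viewer.capture('scene');cv2.imwrite('pics/s5.png',c['color'])"
```

```text
8.45 [ 448.9 -200.2  177.8] yaw 18.57 F [ 0.2  0.4 -0.6] T [-0.06  0.    0.04] op 50.7 j [-28. -12.  92.   0. 100. -47.]
plan d [-0.024  0.011  1.158] spin -0.0003 rows spin 0.0 dist 116
```

View pics/w5.png

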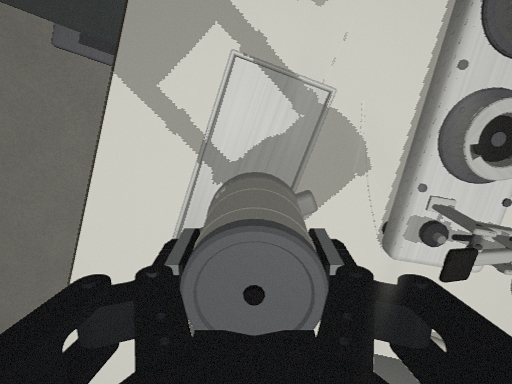

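View pics/s5.png

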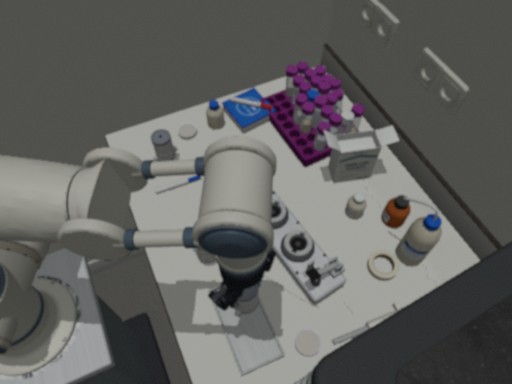

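```bash
python3 -m jog '[0.7,-0.02,0.01,0.3,0, 0.7,-0.02,0.01,0.6,0, 0.7,-0.02,0.01,0.8,0, 0.7,-0.02,0.01,1,0, 0.7,-0.02,0.01,1,0, 0.7,-0.02,0.01,1,0]' >/dev/null;  python3 -m jog '[0.7,0,0,0.05,0, 0.7,0,0,0.1,0, 0.7,0,0,0.14,0, 0.7,0,0,0.165,0, 0.7,0,0,0.165,0, 0.7,0,0,0.165,0]' >/dev/null; python3 -c "
from h import *
st()"
```

```text
9.75 [ 446.8 -202.1   61.6] yaw 18.56 F [-0.7  0.1 -1.9] T [ 0.   -0.   -0.02] op 51.1 j [-28. -10. 103.   0.  87. -47.]
```

```bash
python3 -m jog '[0.7,0,0,0.01,0, 0.7,0,0,0.02,0, 0.7,0,0,0.03,0, 0.7,0,0,0.03,0]' >/dev/null; python3 -c "
from h import *
st()"
```

```text
10.15 [ 447.  -202.2   59.1] yaw 18.56 F [-0.9 -0.6  1.7] T [ 0.05  0.25 -0.03] op 50.7 j [-28. -10. 103.  -0.  87. -47.]
```

```bash
python3 -m jog '[0.4,0,0,0,0, 0.2,0,0,0,0, 0,0,0,0,0, 0,0,0,0,0, 0,0,0,0,0, 0,0,0,0,0]' >/dev/null; python3 -m jog '[0,0,0,-0.2,0, 0,0,0,-0.5,0, 0,0,0,-0.8,0, 0,0,0,-1,0, 0,0,0,-1,0, 0,0,0,-1,0]' >/dev/null; python3 -c "
from h import *
st()
c=viewer.capture('wrist');cv2.imwrite('pics/w6.png',c['color'])"
```

```text
11.35 [ 446.9 -202.2  158.4] yaw 18.56 F [ 0.7  0.9 -0.9] T [-0.    0.01  0.01] op 85.5 j [-28. -12.  94.   0.  98. -47.]
```

View pics/w6.png

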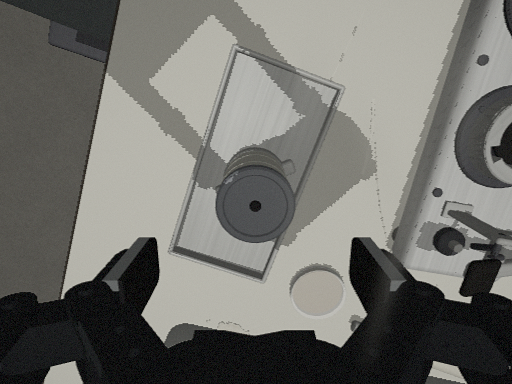

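```bash
python3 -c "
from h import *
plan(431,-16,230,-40)"
```

```text
plan d [ 0.444 -1.813 -0.725] spin 0.5111 rows spin 6.8 dist 200
```

```bash
python3 -m jog '[0,0,0,-0.4,0, 0,0.2,-0.4,-0.72,0.07, 0,0.22,-0.7,-0.72,0.14, 0,0.22,-0.9,-0.72,0.21]' >/dev/null; python3 -c "
from h import *
st();plan(431,-16,230,-40)"
```

```text
11.8 [ 439.  -108.1  230.4] yaw -5.76 F [ 0.6 -0.2 -0.1] T [ 0.08  0.03 -0.01] op 84.8 j [-18. -18.  92.   0. 106. -12.]
plan d [-0.172 -0.908  0.005] spin 0.2988 rows spin 4.0 dist 92
```

```bash
python3 -m jog '[0,-0.05,-0.4,0,0.07, 0,-0.1,-0.7,0,0.14, 0,-0.17,-0.9,0,0.21, 0,-0.17,-0.9,0,0.28, 0,-0.17,-0.9,0,0.3, 0,-0.17,-0.9,0,0.3,0,-0.17,-0.9,0,0.3]' >/dev/null; python3 -c "
from h import *
st();
c=viewer.capture('wrist');cv2.imwrite('pics/w7.png',c['color']);crop(c,'w7a',180,130,330,280,4)
c=viewer.capture('scene');cv2.imwrite('pics/s7.png',c['color'])"
```

```text
12.5 [430.4 -18.6 229.3] yaw -39.8 F [-1.6 -0.6 -0.3] T [-0.03  0.01 -0.03] op 85.6 j [ -7. -21.  95.   0. 107.  33.]
```

View pics/w7.png

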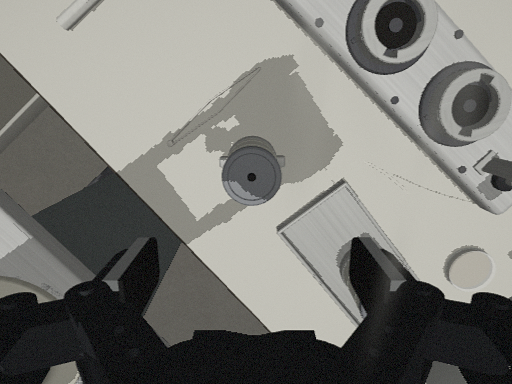

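View pics/w7a.png

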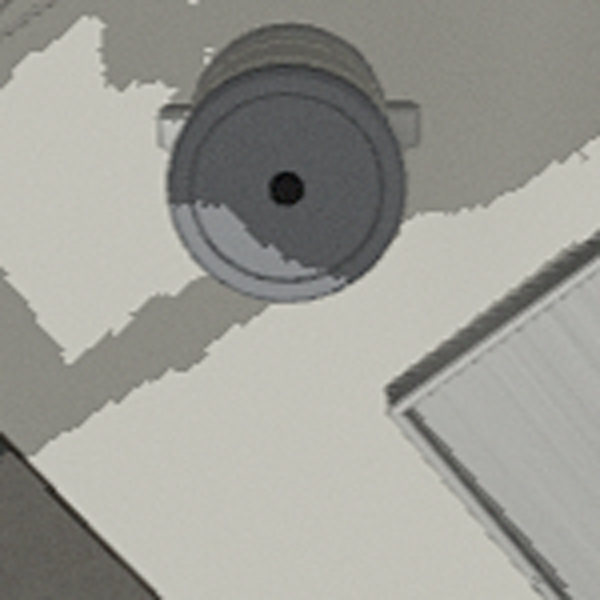

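View pics/s7.png

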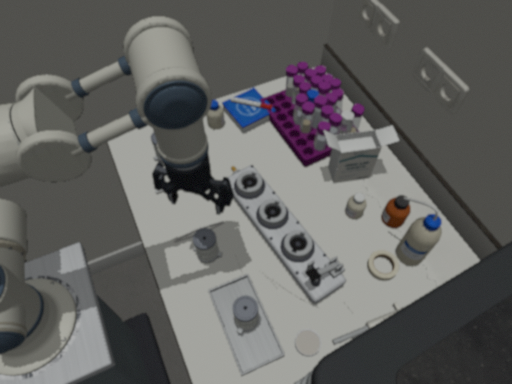

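```bash
python3 - <<'E'
from h import *
c=viewer.capture('wrist')
g=lambda X,Y,z:px2w(c,180+(X+.5)/4-.5,130+(Y+.5)/4-.5,z)
P=g(160,104,31);Q=g(420,103,31);v=Q-P;print(P,Q,np.degrees(np.arctan2(v[1],v[0])))
P=g(157.5,147,31);Q=g(418.5,148,31);v=Q-P;print(P,Q,np.linalg.norm(v),np.degrees(np.arctan2(v[1],v[0])))
print(g(286,188,100), g(286.5,183,100))
st();plan(431,-16.5,56,-40)
E
```

```text
[407.59635992  11.43840201  31.        ] [461.47569818 -33.01315507  31.        ] -39.523329195251925
[399.28629353   3.03433041  31.        ] [453.52810084 -42.4290649   31.        ] 70.7749530117961 -39.968443519087195
[429.8953089  -15.61068224 100.        ] [430.69727705 -14.82079799 100.        ]
12.65 [430.7 -18.8 230.1] yaw -39.86 F [-0.3 -0.1 -0.4] T [ 0.03  0.02 -0.  ] op 85.3 j [ -7. -21.  94.   0. 107.  33.]
plan d [-0.011 -0.02   1.741] spin 0.0012 rows spin 0.0 dist 174
```

```bash
python3 -m jog '[0,-0.024,-0.022,0.3,0, 0,-0.024,-0.022,0.6,0, 0,-0.024,-0.022,0.9,0, 0,-0.024,-0.022,0.95,0, 0,-0.024,-0.022,0.95,0, 0,-0.024,-0.022,0.95,0]' >/dev/null;  python3 -c "
from h import *
st();plan(430.3,-15.6,56,-39.8)"
```

```text
13.25 [431.  -15.5 137.4] yaw -39.88 F [-0.7  0.6  0.2] T [-0.    0.03  0.03] op 85.4 j [ -7. -22. 104.   0.  97.  33.]
plan d [-0.007  0.006  0.814] spin -0.0007 rows spin 0.0 dist 81
```

```bash
python3 -m jog '[0,-0.005,0.005,0.3,0, 0,-0.005,0.005,0.5,0, 0,-0.005,0.005,0.7,0, 0,-0.005,0.005,0.79,0, 0,-0.005,0.005,0.79,0, 0,-0.005,0.005,0.79,0]' >/dev/null; python3 -m jog '[0.3,0,0,0,0, 0.4,0,0,0,0, 0.5,0,0,0,0, 0.7,0,0,0,0, 0.7,0,0,0,0, 0.7,0,0,0,0, 0.7,0,0,0,0, 0.7,0,0,0,0]' 80 >/dev/null; python3 -c "
from h import *
st()"
```

```text
14.65 [430.4 -15.4  57.9] yaw -39.88 F [-1.7  0.8  5.6] T [ 0.08  0.07 -0.01] op 50.7 j [ -7. -20. 111.   0.  89.  33.]
```

```bash
python3 -m jog '[0.7,0,0,-0.2,0, 0.7,0,0,-0.5,0, 0.7,0,0,-0.8,0, 0.7,0,0,-1,0, 0.7,0,0,-1,0, 0.7,0,0,-1,0]' >/dev/null; python3 -c "
from h import *
st();plan(611.2,0.8,165,38.7)"
```

```text
15.25 [429.5 -15.4 155.7] yaw -39.88 F [-0.   0.7 -1.4] T [ 0.03 -0.03 -0.02] op 50.6 j [ -7. -22. 103.  -0.  99.  33.]
plan d [ 1.291 -1.29  -0.094] spin -0.6857 rows spin 9.1 dist 183
```

```bash
python3 -m jog '[0.7,0.15,-0.15,-0.05,-0.07, 0.7,0.35,-0.35,-0.09,-0.14, 0.7,0.6,-0.6,-0.09,-0.21, 0.7,0.8,-0.8,-0.09,-0.28, 0.7,0.9,-0.9,-0.09,-0.35, 0.7,0.9,-0.9,-0.09,-0.35]' >/dev/null; python3 -c "
from h import *
st();plan(611.2,0.8,165,38.7)"
```

```text
15.85 [556.4  -3.8 162. ] yaw 0.34 F [-0.4  0.  -2.4] T [-0.02  0.08  0.03] op 50.8 j [-4. -1. 84.  0. 97. -4.]
plan d [ 0.548 -0.043 -0.033] spin -0.3347 rows spin 4.5 dist 55
```

```bash
python3 -m jog '[0.7,0.2,-0.04,0,-0.07, 0.7,0.4,-0.04,0,-0.14, 0.7,0.55,-0.04,0,-0.21, 0.7,0.55,-0.04,0,-0.28, 0.7,0.55,-0.04,0,-0.335, 0.7,0.55,-0.04,0,-0.335, 0.7,0.55,-0.04,0,-0.335, 0.7,0.55,-0.04,0,-0.335]' >/dev/null; python3 -c "
from h import *
st();plan(611.2,0.8,134,38.7)
c=viewer.capture('wrist');cv2.imwrite('pics/w8.png',c['color'])
c=viewer.capture('scene');cv2.imwrite('pics/s8.png',c['color']);crop(c,'s8a',200,150,340,270,5)"
```

```text
16.65 [6.108e+02 1.000e-01 1.651e+02] yaw 38.42 F [-0.4 -0.7 -1.9] T [ 0.02  0.01 -0.02] op 50.7 j [ -3.   7.  76.  -0.  98. -42.]
plan d [ 0.007 -0.003  0.311] spin -0.0024 rows spin 0.0 dist 31
```

View pics/w8.png

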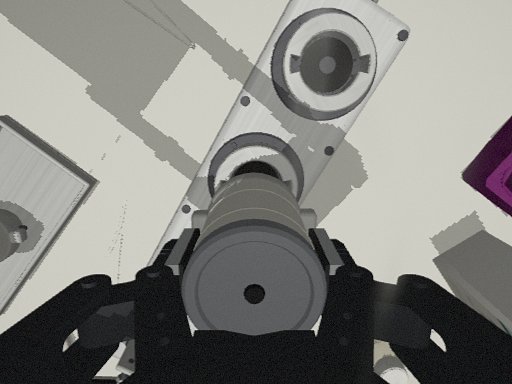

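View pics/s8a.png

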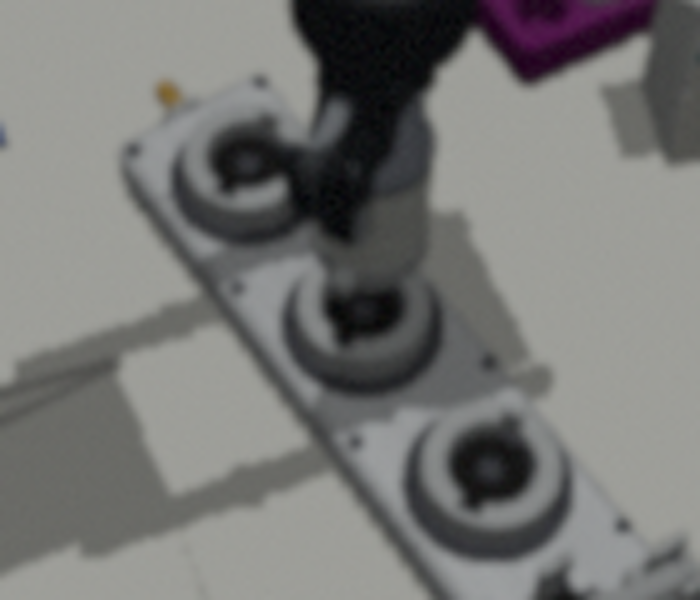

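```bash
python3 - <<'E'
from h import *
c=viewer.capture('wrist');crop(c,'w8a',260,0,400,130,5)
E
```

```text
(no output)
```

View pics/w8a.png

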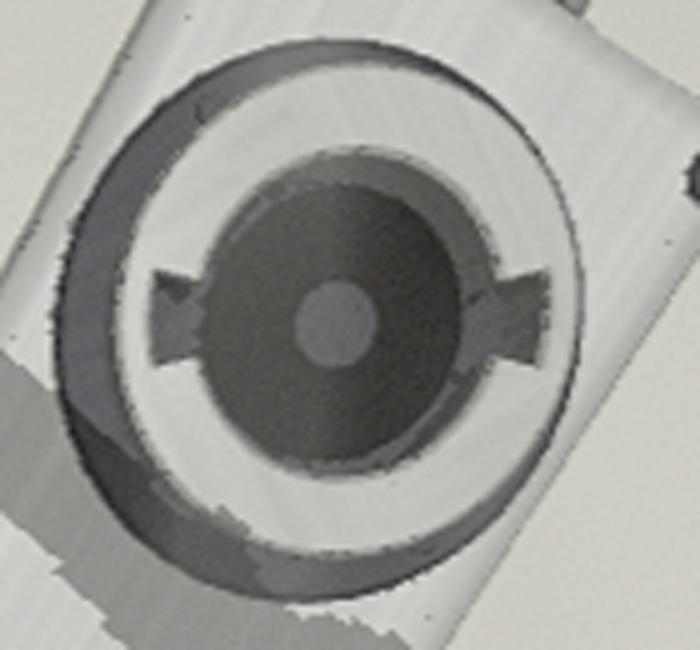

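```bash
python3 - <<'E'
from h import *
c=viewer.capture('wrist')
g=lambda X,Y,z:px2w(c,260+(X+.5)/5-.5,(Y+.5)/5-.5,z)
P,Q=g(152,318,66),g(547,318,66);v=Q-P;print((P+Q)/2,np.linalg.norm(v),np.degrees(np.arctan2(v[1],v[0])))
print(g(336,324,57))
E
```

```text
[595.4721063  105.32098113  66.        ] 55.80179244725834 38.61850581184744
[595.47092329 105.42207198  57.        ]
```

```bash
python3 -m jog '[0.7,0.008,-0.005,0.1,-0.003, 0.7,0.008,-0.005,0.2,-0.003, 0.7,0.008,-0.005,0.3,-0.003, 0.7,0.008,-0.005,0.38,-0.003, 0.7,0.008,-0.005,0.43,-0.003, 0.7,0.008,-0.005,0.46,-0.003, 0.7,0.008,-0.005,0.46,-0.003]' >/dev/null; python3 -c "
from h import *
st()
c=viewer.capture('wrist');cv2.imwrite('pics/w9.png',c['color'])
"
```

```text
17.55 [611.5   1.  119.1] yaw 38.96 F [ 0.2  0.7 -1.7] T [-0.01 -0.02 -0.02] op 50.6 j [ -3.   7.  80.   0.  93. -42.]
```

View pics/w9.png

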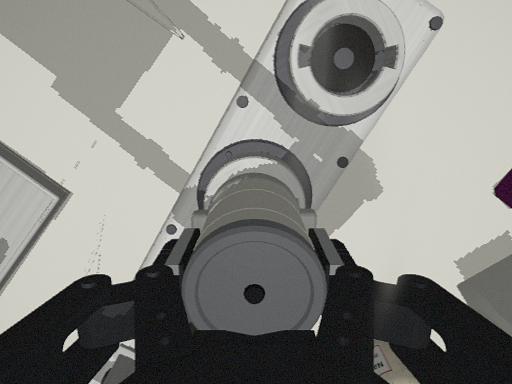

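```bash
python3 -m jog '[0.7,0,0,0.04,0, 0.7,0,0,0.08,0, 0.7,0,0,0.11,0, 0.7,0,0,0.125,0, 0.7,0,0,0.125,0, 0.7,0,0,0.125,0]' >/dev/null; python3 -c "
from h import *
st()
"
```

```text
18.2 [612.2   1.  108.1] yaw 38.96 F [ 0.4 -0.7  5.4] T [ 0.03 -0.23  0.01] op 50.5 j [ -3.   8.  80.   0.  92. -42.]
```

```bash
python3 -m jog '[0.7,0,0,0.01,0, 0.7,0,0,0.02,0, 0.7,0,0,0.025,0, 0.7,0,0,0.025,0, 0.7,0,0,0.025,0]' >/dev/null; python3 -c "
from h import *
st()
"
```

```text
18.7 [612.3   1.  106. ] yaw 38.96 F [-0.7 -0.5  7.5] T [ 0.06 -0.07 -0.01] op 50.3 j [ -3.   8.  81.  -0.  92. -42.]
```

```bash
python3 -m jog '[0.7,0,0,0.006,0, 0.7,0,0,0.006,0, 0.7,0,0,0.006,0]' >/dev/null; python3 -c "
from h import *
st()
"
```

```text
19.0 [612.3   0.9 106. ] yaw 38.96 F [-0.5 -0.5 10. ] T [0.04 0.08 0.07] op 50.6 j [ -3.   8.  81.  -0.  92. -42.]
```

```bash
python3 -m jog '[0.7,0,0,-0.003,0.07, 0.7,0,0,-0.003,0.14, 0.7,0,0,-0.003,0.21, 0.7,0,0,-0.003,0.28, 0.7,0,0,-0.003,0.35, 0.7,0,0,-0.003,0.42, 0.7,0,0,-0.003,0.48, 0.7,0,0,-0.003,0.53, 0.7,0,0,-0.003,0.541, 0.7,0,0,-0.003,0.541]' >/dev/null; python3 -c "
from h import *
st()
c=viewer.capture('wrist');cv2.imwrite('pics/w10.png',c['color'])
"
```

```text
20.0 [612.5   1.2 106. ] yaw -23.06 F [0.5 0.4 8.8] T [ 0.14 -0.15 -0.08] op 50.2 j [-3.  8. 81.  0. 92. 20.]
```

View pics/w10.png

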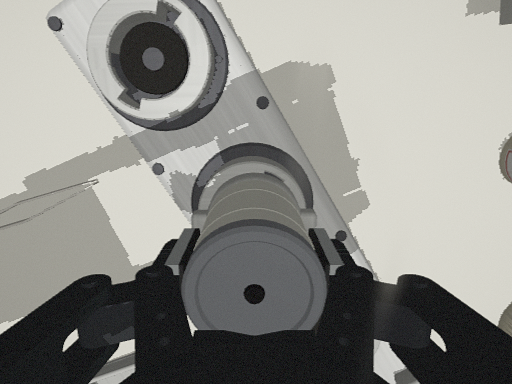

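```bash
python3 -m jog '[0.7,0,0,-0.02,0, 0.7,0,0,-0.04,0, 0.7,0,0,-0.055,0, 0.7,0,0,-0.055,0, 0.7,0,0,-0.055,0]' >/dev/null; python3 -c "
from h import *
st()
"
```

```text
20.55 [611.9   1.  109.8] yaw -23.03 F [ 3.3 -0.5  2.9] T [ 0.04 -0.72  0.01] op 50.3 j [-3.  8. 80. -0. 92. 20.]
```

```bash
python3 -m jog '[0.7,0,0,-0.01,0, 0.7,0,0,-0.01,0, 0.4,0,0,-0.01,0, 0.2,0,0,-0.01,0, 0,0,0,-0.01,0, 0,0,0,-0.01,0, 0,0,0,-0.01,0, 0,0,0,-0.01,0]' >/dev/null; python3 -m jog '[0,0,0,-0.2,0, 0,0,0,-0.5,0, 0,0,0,-0.8,0, 0,0,0,-1,0, 0,0,0,-1,0, 0,0,0,-1,0]' >/dev/null; python3 -c "
from h import *
st()
c=viewer.capture('wrist');cv2.imwrite('pics/w11.png',c['color']);crop(c,'w11a',180,100,330,250,4)
"
```

```text
21.95 [611.7   1.  210.3] yaw -23.03 F [-0.5  0.4 -0.7] T [ 0.02  0.03 -0.01] op 85.4 j [ -3.   7.  71.   0. 102.  20.]
```

View pics/w11.png

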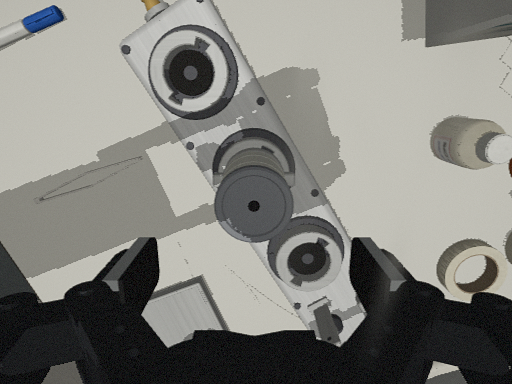

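View pics/w11a.png

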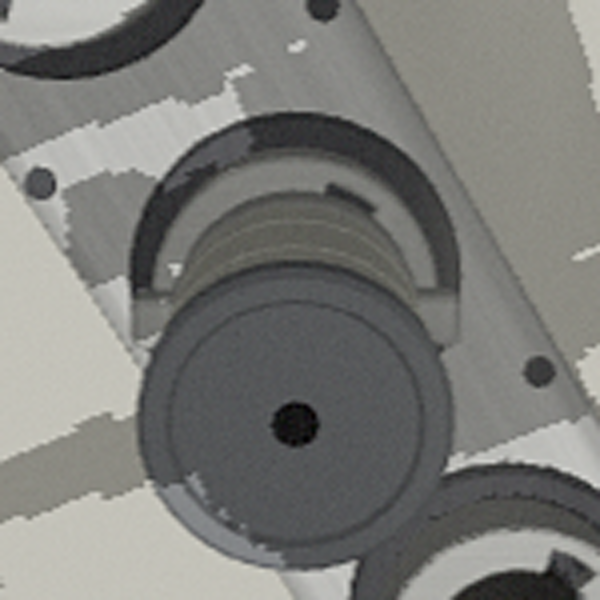

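```bash
python3 -m jog '[0,-0.3,-0.4,-0.1,0, 0,-0.7,-0.8,-0.2,0, 0,-1,-0.9,-0.2,0, 0,-1,-0.9,-0.2,0]' >/dev/null; python3 -c "
from h import *
st();plan(425,290,240,6)"
```

```text
22.4 [552.3 126.6 229.6] yaw -22.75 F [1.4 0.1 0.5] T [-0.   -0.01 -0.03] op 85.5 j [  9.   0.  76.   0. 104.  32.]
plan d [-1.806 -1.015 -0.098] spin -0.2509 rows spin 3.3 dist 207
```

```bash
python3 -m jog '[0,-0.3,-0.2,-0.05,-0.07, 0,-0.7,-0.4,-0.1,-0.14, 0,-1,-0.57,-0.1,-0.2, 0,-1,-0.57,-0.1,-0.25]' >/dev/null; python3 -c "
from h import *
st();plan(425,290,240,6)"
```

```text
22.8 [482.8 217.1 239.3] yaw 6.12 F [ 1.  -1.  -0.9] T [0.   0.   0.03] op 85.4 j [ 20.  -5.  80.   0. 105.  14.]
plan d [-0.497 -0.787 -0.005] spin 0.001 rows spin 0.0 dist 93
```

```bash
python3 -m jog '[0,-0.25,-0.4,0,0, 0,-0.5,-0.78,0,0, 0,-0.5,-0.78,0,0, 0,-0.5,-0.78,0,0, 0,-0.5,-0.78,0,0]' >/dev/null; python3 -c "
from h import *
st()
c=viewer.capture('wrist');cv2.imwrite('pics/w12.png',c['color']);crop(c,'w12a',160,100,310,250,4)
"
```

```text
23.3 [428.2 286.4 239.6] yaw 5.56 F [-0.3  0.4 -0.7] T [ 0.01  0.01 -0.02] op 85.6 j [ 30.  -8.  82.  -0. 105.  24.]
```

View pics/w12.png

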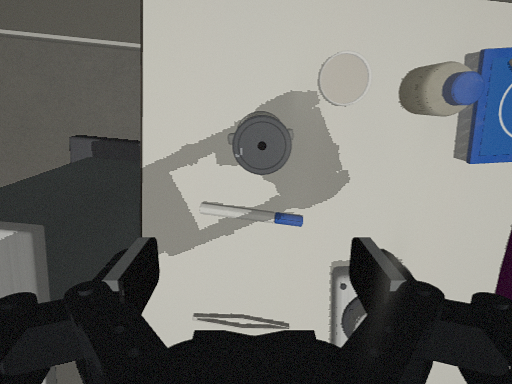

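View pics/w12a.png

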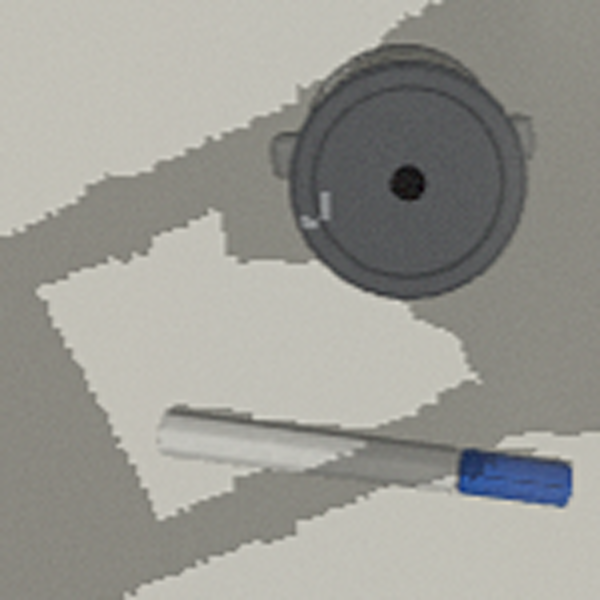

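```bash
python3 - <<'E'
from h import *
c=viewer.capture('wrist')
g=lambda X,Y,z:px2w(c,160+(X+.5)/4-.5,100+(Y+.5)/4-.5,z)
P=g(272,136,31);Q=g(533,117,31);v=Q-P;print(P,Q,np.degrees(np.arctan2(v[1],v[0])))
P=g(271,177,31);Q=g(530,158,31);v=Q-P;print(P,Q,np.linalg.norm(v),np.degrees(np.arctan2(v[1],v[0])))
print(g(408,183,100), g(408,180,100))
E
```

```text
[396.68897363 314.23048027  31.        ] [466.54108462 326.22513392  31.        ] 9.743519153476003
[397.26224555 303.1000716   31.        ] [467.16717818 315.19083675  31.        ] 70.94283760171908 9.812802525570753
[432.22210672 314.70556201 100.        ] [432.15312616 315.36303167 100.        ]
```

```bash
python3 -c "
from h import *
st();plan(432.1,314.9,140,9.8)"
```

```text
23.4 [428.5 286.2 240. ] yaw 5.5 F [ 0.1  0.1 -0.5] T [-0.02  0.06 -0.04] op 84.8 j [ 30.  -8.  82.  -0. 105.  24.]
plan d [ 0.064 -0.283  1.   ] spin -0.0375 rows spin 0.5 dist 104
```

```bash
python3 -m jog '[0,0.064,-0.283,0,-0.0375, 0,0.064,-0.283,0.3,-0.0375, 0,0.064,-0.283,0.6,-0.0375, 0,0.064,-0.283,0.9,-0.0375, 0,0.064,-0.283,1,-0.0375, 0,0.064,-0.283,1,-0.0375, 0,0.064,-0.283,1,-0.0375]' >/dev/null; python3 -c "
from h import *
st();plan(432.1,314.9,57.5,9.8)"
```

```text
24.1 [432.1 316.  142.3] yaw 9.86 F [0.6 0.5 0.1] T [-0.03  0.01  0.06] op 85.6 j [33. -5. 90. -0. 95. 23.]
plan d [-0.004  0.011  0.848] spin 0.0005 rows spin 0.0 dist 85
```

```bash
python3 -m jog '[0,-0.002,0.008,0.3,0, 0,-0.002,0.008,0.5,0, 0,-0.002,0.008,0.7,0, 0,-0.002,0.008,0.83,0, 0,-0.002,0.008,0.83,0, 0,-0.002,0.008,0.83,0]' >/dev/null; python3 -m jog '[0.3,0,0,0,0, 0.4,0,0,0,0, 0.5,0,0,0,0, 0.7,0,0,0,0, 0.7,0,0,0,0, 0.7,0,0,0,0, 0.7,0,0,0,0, 0.7,0,0,0,0]' 80 >/dev/null; python3 -c "
from h import *
st()"
```

```text
25.5 [432.1 315.8  59.4] yaw 9.91 F [ 0.2 -0.2  5.5] T [-0.03  0.04 -0.04] op 50.5 j [33. -3. 96.  0. 86. 23.]
```

```bash
python3 -m jog '[0.7,0,0,-0.2,0, 0.7,0,0,-0.5,0, 0.7,0,0,-0.8,0, 0.7,0,0,-1,0, 0.7,0,0,-1,0, 0.7,0,0,-1,0]' >/dev/null; python3 -c "
from h import *
st();plan(595.5,105,168,38.7)"
```

```text
26.1 [431.1 315.2 156.8] yaw 9.91 F [-0.7  0.1 -1.8] T [0.03 0.07 0.01] op 50.7 j [33. -5. 88.  0. 97. 23.]
plan d [ 1.258  2.353 -0.112] spin -0.2512 rows spin 3.4 dist 267
```

```bash
python3 -m jog '[0.7,0.1,0.2,-0.05,0, 0.7,0.25,0.5,-0.1,0, 0.7,0.4,0.8,-0.11,0, 0.7,0.53,1,-0.11,0]' >/dev/null;  python3 -m jog '[0.7,0.15,0.3,0,-0.05, 0.7,0.3,0.6,0,-0.1, 0.7,0.42,0.8,0,-0.15, 0.7,0.5,0.95,0,-0.2, 0.7,0.5,0.95,0,-0.25, 0.7,0.5,0.95,0,-0.25]' >/dev/null; python3 -c "
from h import *
st();plan(595.5,105,168,38.7)"
```

```text
27.1 [565.6 140.2 165.7] yaw 38.54 F [-0.5 -0.2 -1.9] T [ 0.07  0.01 -0.06] op 50.9 j [ 11.   3.  80.   0.  98. -28.]
plan d [ 0.015  0.461 -0.024] spin -0.0014 rows spin 0.0 dist 46
```

```bash
python3 -m jog '[0.7,0.01,0.2,-0.01,0, 0.7,0.015,0.4,-0.02,0, 0.7,0.015,0.46,-0.02,0, 0.7,0.015,0.46,-0.02,0, 0.7,0.015,0.46,-0.02,0, 0.7,0.015,0.46,-0.02,0]' >/dev/null; python3 -c "
from h import *
st();plan(595.5,105,122,38.7)
c=viewer.capture('wrist');cv2.imwrite('pics/w13.png',c['color'])"
```

```text
27.7 [595.9 106.3 170.8] yaw 38.57 F [-0.7  0.4 -1.6] T [-0.04 -0.02 -0.  ] op 50.7 j [  7.   6.  76.   0.  98. -32.]
plan d [-0.011  0.008  0.488] spin -0.0011 rows spin 0.0 dist 49
```

View pics/w13.png

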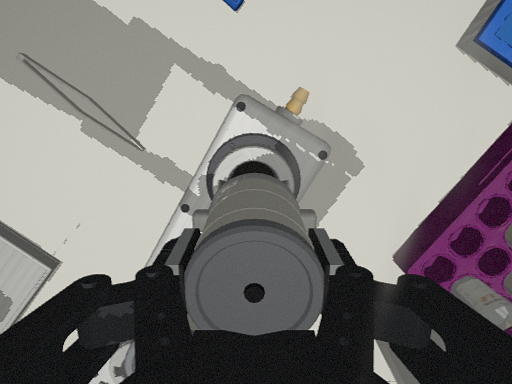

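Tabs (≈(200,217), (310,217)) are level in the picture, i.e. along the slots; descending into station_1.

```bash
python3 -m jog '[0.7,-0.008,0.008,0.15,0, 0.7,-0.008,0.008,0.25,0, 0.7,-0.008,0.008,0.35,0, 0.7,-0.008,0.008,0.42,0, 0.7,-0.008,0.008,0.47,0, 0.7,-0.008,0.008,0.5,0, 0.7,-0.008,0.008,0.5,0, 0.7,-0.008,0.008,0.5,0]' >/dev/null; python3 -c "
from h import *
st()"
```

```text
28.55 [596.2 104.8 121.2] yaw 38.56 F [ 0.4  0.  -1.3] T [ 0.06  0.04 -0.02] op 50.7 j [  7.   6.  80.   0.  93. -32.]
```

```bash
python3 -m jog '[0.7,0,0,0.04,0, 0.7,0,0,0.08,0, 0.7,0,0,0.11,0, 0.7,0,0,0.135,0, 0.7,0,0,0.15,0, 0.7,0,0,0.15,0, 0.7,0,0,0.15,0]' >/dev/null; python3 -c "
from h import *
st()"
```

```text
29.25 [596.6 104.8 107.4] yaw 38.56 F [-1.1 -0.9  6.8] T [ 0.06  0.28 -0.01] op 50.8 j [  7.   7.  82.   0.  92. -32.]
```

```bash
python3 -m jog '[0.7,0,0,0.008,0, 0.7,0,0,0.008,0, 0.7,0,0,0.008,0]' >/dev/null; python3 -c "
from h import *
st()"
```

```text
29.55 [596.6 104.8 107.4] yaw 38.56 F [-2.2  0.3  9.3] T [-0.02  0.62  0.01] op 50.7 j [  7.   7.  82.  -0.  92. -32.]
```

Bottomed (no further travel, 9.3 N). Turning clockwise 61.7°.

```bash
python3 -m jog '[0.7,0,0,-0.003,0.07, 0.7,0,0,-0.003,0.14, 0.7,0,0,-0.003,0.21, 0.7,0,0,-0.003,0.28, 0.7,0,0,-0.003,0.35, 0.7,0,0,-0.003,0.42, 0.7,0,0,-0.003,0.48, 0.7,0,0,-0.003,0.53, 0.7,0,0,-0.003,0.538, 0.7,0,0,-0.003,0.538]' >/dev/null; python3 -c "
from h import *
st()";  python3 -m jog '[0.7,0,0,-0.02,0, 0.7,0,0,-0.04,0, 0.7,0,0,-0.055,0, 0.7,0,0,-0.055,0, 0.7,0,0,-0.055,0]' >/dev/null; python3 -c "
from h import *
st()
"
```

```text
30.55 [597.  104.6 107.4] yaw -23.13 F [-0.5 -0.6  8.7] T [-0.05  0.22  0.05] op 50.6 j [ 7.  7. 82. -0. 92. 30.]
31.05 [596.6 104.7 111.2] yaw -23.09 F [ 3.3 -0.4  4.2] T [-0.08 -0.83  0.  ] op 50.5 j [ 7.  7. 81. -0. 92. 30.]
```

```bash
python3 -m jog '[0.7,0,0,-0.01,0, 0.7,0,0,-0.01,0, 0.4,0,0,-0.01,0, 0.2,0,0,-0.01,0, 0,0,0,-0.01,0, 0,0,0,-0.01,0, 0,0,0,-0.01,0, 0,0,0,-0.01,0]' >/dev/null; python3 -m jog '[0,0,0,-0.2,0, 0,0,0,-0.5,0, 0,0,0,-0.8,0, 0,0,0,-1,0, 0,0,0,-1,0, 0,0,0,-1,0]' >/dev/null; python3 -m jog '[0,-0.2,0.2,-0.2,0, 0,-0.4,0.5,-0.5,0, 0,-0.4,0.8,-0.5,0, 0,-0.4,1,-0.5,0, 0,-0.4,1,-0.5,0, 0,-0.4,1,-0.5,0]' >/dev/null; python3 -c "
from h import *
st()
c=viewer.capture('wrist');cv2.imwrite('pics/w14.png',c['color']);crop(c,'w14a',120,20,320,200,4)
c=viewer.capture('top');cv2.imwrite('pics/t14.png',c['color'])
c=viewer.capture('scene');cv2.imwrite('pics/s14.png',c['color'])
"
```

```text
33.05 [519.7  28.5 259.9] yaw -23.13 F [0.2 0.4 0.1] T [ 0.01  0.07 -0.02] op 85.1 j [ -1.  -6.  79.   0. 107.  23.]
```

View pics/w14.png

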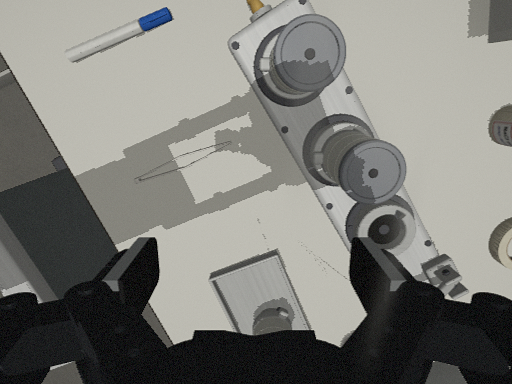

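View pics/s14.png

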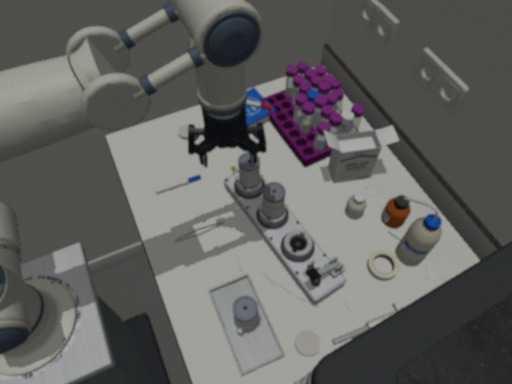

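View pics/w14a.png

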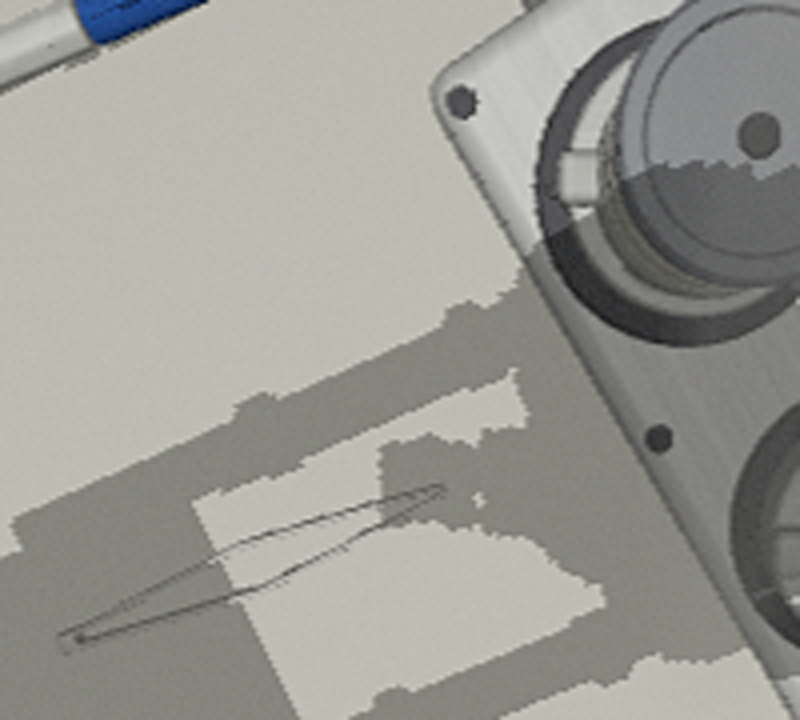

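```bash
python3 - <<'E'
from h import *
c=viewer.capture('wrist');s=viewer.capture('scene')
crop(c,'w15a',240,0,420,220,3.6);crop(s,'s15a',215,130,335,230,6)
for S in((595.7,105),(611.2,1.1)):
    for z in(148,153,157): print(S,z,((w2px(c,[*S,z])-[240,0])*3.6+1.3).round(0),((w2px(s,[*S,z])-[215,130])*6+2.5).round(0))
E
```

```text
(595.7, 105) 148 [248. 196.] [208. 187.]
(595.7, 105) 153 [252. 193.] [208. 179.]
(595.7, 105) 157 [255. 190.] [208. 173.]
(611.2, 1.1) 148 [472. 622.] [358. 370.]
(611.2, 1.1) 153 [480. 627.] [359. 363.]
(611.2, 1.1) 157 [486. 632.] [359. 357.]
```

View pics/w15a.png

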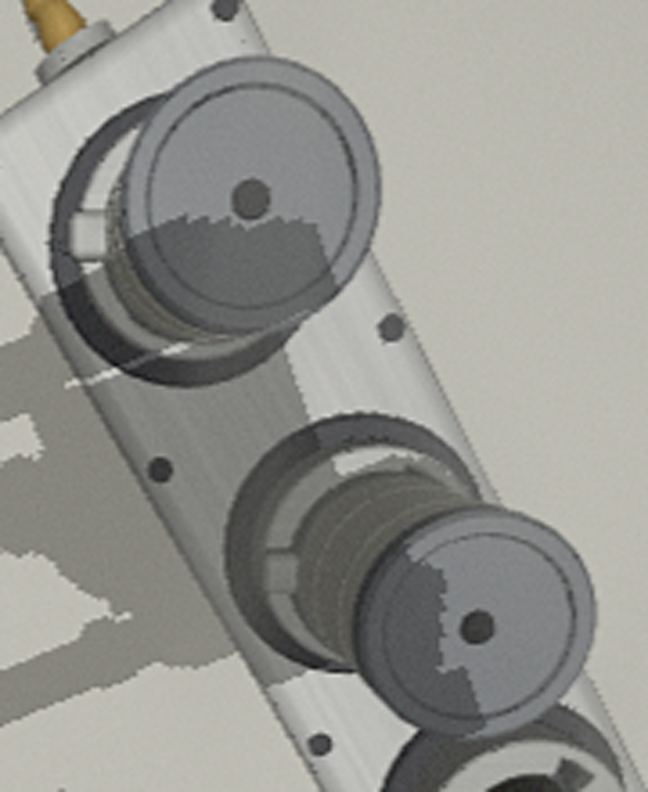

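View pics/s15a.png

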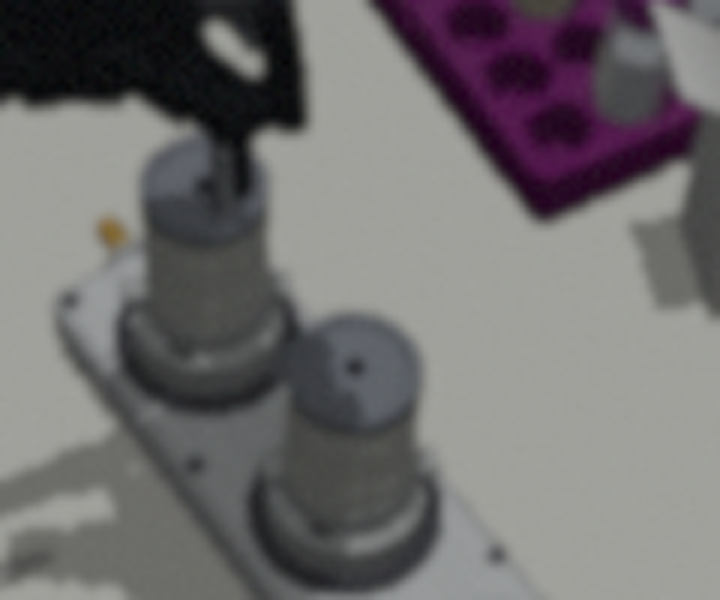

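```bash
python3 -c "
from h import *
plan(560,-120,230,8.6)"; python3 -m jog '[1,0.2,0.3,0,-0.07, 1,0.4,0.6,0,-0.14, 1,0.6,0.9,0.1,-0.21, 1,0.6,1,0.1,-0.276, 1,0.6,1,0.1,-0.276, 1,0.6,1,0.1,-0.276]' >/dev/null;python3 -c "
from h import *
st();plan(595,-204,150,8.6)"
```

```text
plan d [0.95  1.217 0.31 ] spin -0.276 rows spin 3.7 dist 157
33.9 [536.3 -86.4 251.8] yaw 8.35 F [-0.3 -0.4  0.1] T [-0.05  0.04  0.02] op 0.2 j [-13.  -3.  77.   0. 106. -21.]
plan d [0.41  1.249 1.017] spin -0.0022 rows spin 0.0 dist 166
```

```bash
python3 -m jog '[1,0.15,0.3,0,0, 1,0.3,0.6,0,0, 1,0.41,0.9,0.2,0, 1,0.41,1,0.4,0, 1,0.41,1,0.5,0,1,0.41,1,0.5,0]' >/dev/null; python3 -m jog '[1,0,0.1,0.2,0, 1,0,0.25,0.3,0, 1,0,0.25,0.5,0, 1,0,0.25,0.52,0, 1,0,0.25,0.52,0]' >/dev/null;python3 -c "
from h import *
st();plan(595,-204,120,8.6)
c=viewer.capture('wrist');cv2.imwrite('pics/w16.png',c['color'])
c=viewer.capture('scene');cv2.imwrite('pics/s16.png',c['color']);crop(c,'s16a',230,180,380,310,5)"
```

```text
35.0 [ 595.  -204.2  150. ] yaw 8.54 F [-0.3  0.7  0.5] T [-0.03 -0.03 -0.02] op -0.0 j [-22.  10.  74.   0.  96. -31.]
plan d [ 0.001 -0.002  0.3  ] spin -0.0005 rows spin 0.0 dist 30
```

View pics/w16.png

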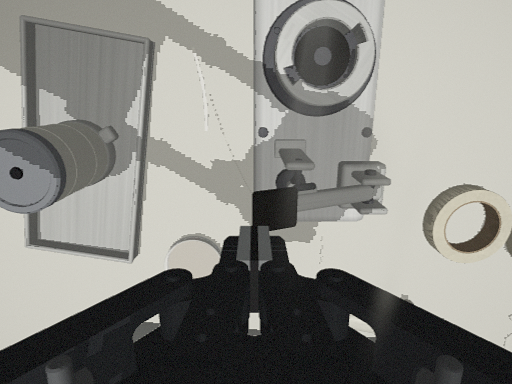

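View pics/s16a.png

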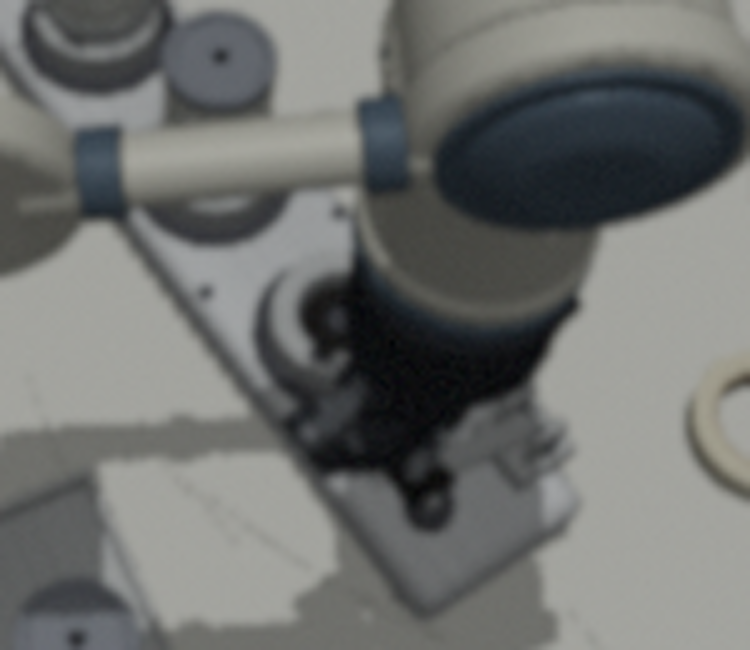

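```bash
python3 - <<'E'
from h import *
c=viewer.capture('wrist')
A,B,C=px2w(c,253,191,118),px2w(c,297,190,106),px2w(c,297,227,106)
print(A,B,C,"centre",(A+C)/2)
E
```

```text
[ 592.51919476 -187.75544344  118.        ] [ 619.41083983 -186.56114176  106.        ] [ 623.9138596  -210.36009059  106.        ] centre [ 608.21652718 -199.05776701  112.        ]
```

```bash
python3 -m jog '[1,0.03,-0.005,0.15,0, 1,0.03,-0.005,0.25,0, 1,0.03,-0.005,0.33,0, 1,0.03,-0.005,0.4,0, 1,0.03,-0.005,0.45,0, 1,0.03,-0.005,0.5,0, 1,0.03,-0.005,0.5,0]' >/dev/null; python3 -c "
from h import *
st()"
```

```text
35.85 [ 597.9 -203.8   99.2] yaw 8.53 F [-1.1 -0.3  1.7] T [-0.15  0.04 -0.01] op 0.1 j [-22.  11.  78.  -0.  91. -30.]
```

```bash
python3 -m jog '[1,0,0,0.05,0, 1,0,0,0.1,0, 1,0,0,0.14,0, 1,0,0,0.18,0, 1,0,0,0.21,0, 1,0,0,0.23,0, 1,0,0,0.23,0]' >/dev/null; python3 -c "
from h import *
st()"
```

```text
36.55 [ 597.6 -203.7   76.3] yaw 8.53 F [-3.7 -0.9  4.5] T [-0.21  0.68  0.02] op -0.3 j [-22.  11.  79.  -0.  89. -30.]
```

```bash
python3 -m jog '[1,0,0,0.02,0, 1,0,0,0.04,0, 1,0,0,0.06,0, 1,0,0,0.06,0, 1,0,0,0.06,0]' >/dev/null; python3 -c "
from h import *
st()"
```

```text
37.05 [ 598.  -203.7   71.6] yaw 8.54 F [-5.5 -0.5  7.9] T [-0.03  0.94  0.02] op -0.2 j [-22.  12.  80.  -0.  89. -30.]
```

```bash
python3 -m jog '[1,0,0,0.015,0, 1,0,0,0.015,0, 1,0,0,0.015,0]' ; python3 -m jog '[1,0,0,-0.05,0, 1,0,0,-0.1,0, 1,0,0,-0.15,0, 1,0,0,-0.3,0, 1,0,0,-0.6,0, 1,0,0,-1,0, 1,0,0,-1,0, 1,0,0,-1,0]' >/dev/null; python3 -c "
from h import *
st()
c=viewer.capture('wrist');cv2.imwrite('pics/w17.png',c['color'])"
```

```text
time: 37.35
ee_pos: [598.1, -203.8, 71.4]
ee_rot: [[0.989, 0.148, 0.001], [0.148, -0.989, -0.001], [0.001, 0.001, -1.0]]
wrist_force: [-7.7, 1.1, 13.5]
opening: -0.2
38.15 [ 599.  -203.7  171.4] yaw 8.56 F [ 0.5 -0.6 -0.7] T [ 0.02  0.02 -0.02] op -0.0 j [-22.  10.  72.   0.  98. -30.]
```

View pics/w17.png

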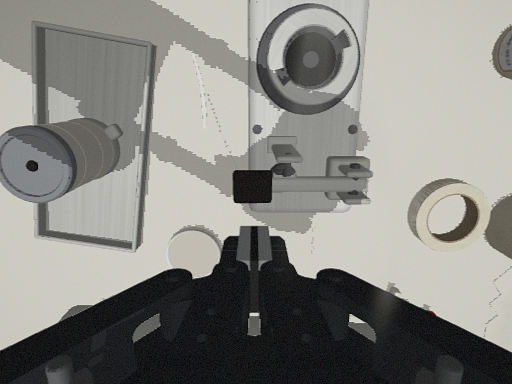

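```bash
python3 -m jog '[1,-0.3,0,-0.3,0, 1,-0.6,0,-0.6,0, 1,-0.9,0,-0.9,0, 1,-1,0,-0.9,0]' >/dev/null; python3 -m jog '[1,-0.3,0,0,0, 1,-0.6,0,0,0, 1,-0.9,0,0,0, 1,-0.9,0,0,0, 1,-0.9,0,0,0, 1,-0.9,0,0,0, 1,-0.9,0,0,0]' >/dev/null; python3 -c "
from h import *
st()
c=viewer.capture('wrist');cv2.imwrite('pics/w18.png',c['color'])
c=viewer.capture('top');cv2.imwrite('pics/t18.png',c['color']);
c=viewer.capture('scene');cv2.imwrite('pics/s18.png',cv2.resize(c['color'],(800,600)))
crop(c,'s18a',200,140,360,380,2.5)"
```

```text
39.3 [ 410.8 -231.6  258.4] yaw 8.59 F [ 0.7 -0.2 -0.1] T [ 0.07 -0.02 -0.02] op 0.2 j [-34. -14.  86.   0. 108. -42.]
```

View pics/s18.png

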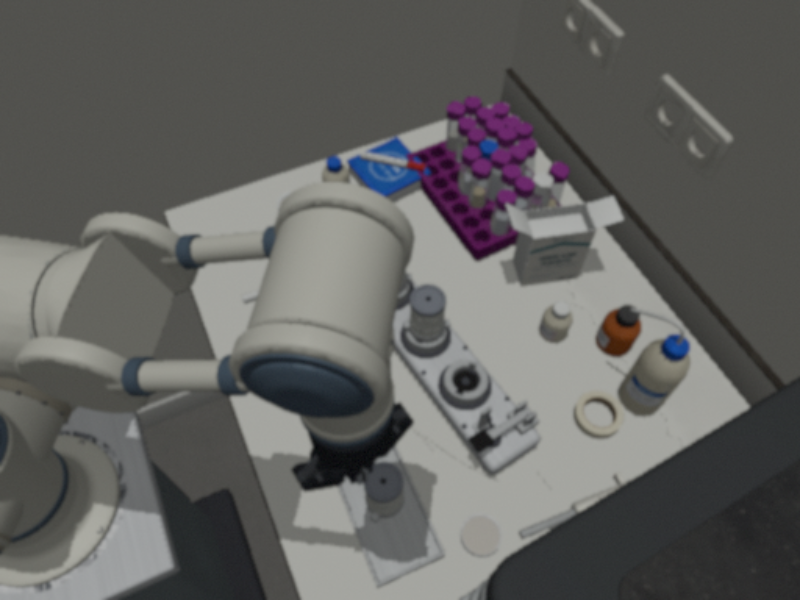

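View pics/w18.png

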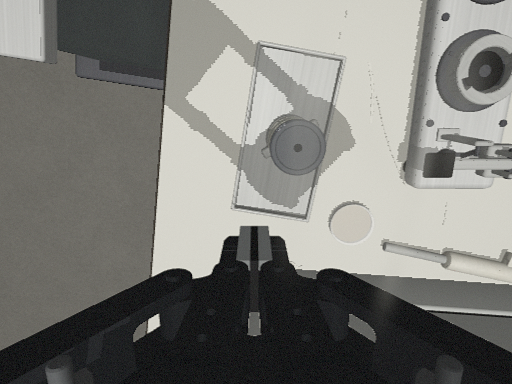

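View pics/t18.png

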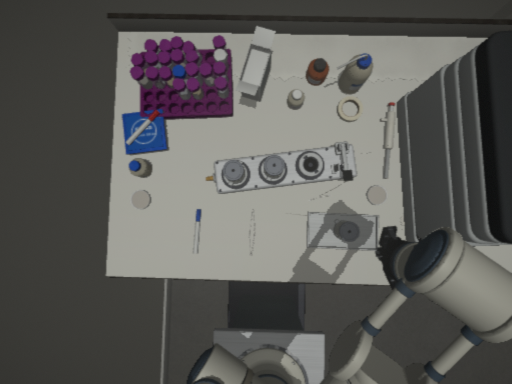

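```bash
python3 -c "
from h import *
c=viewer.capture('top');crop(c,'t19',205,140,365,255,5)
print(px2w(c,349,231,103))
for p in((595.7,105,153),(611.2,1.1,153)):print((w2px(c,p)-[205,140])*5+2)
st()"
```

```text
[ 448.10057219 -200.72883088  103.        ]
[139.05621223 150.49227454]
[346.07925575 125.0986149 ]
39.5 [ 410.5 -231.7  259. ] yaw 8.57 F [-0.6  0.3 -0. ] T [-0.01  0.    0.04] op -0.0 j [-34. -14.  86.   0. 108. -42.]
```

View pics/t19.png

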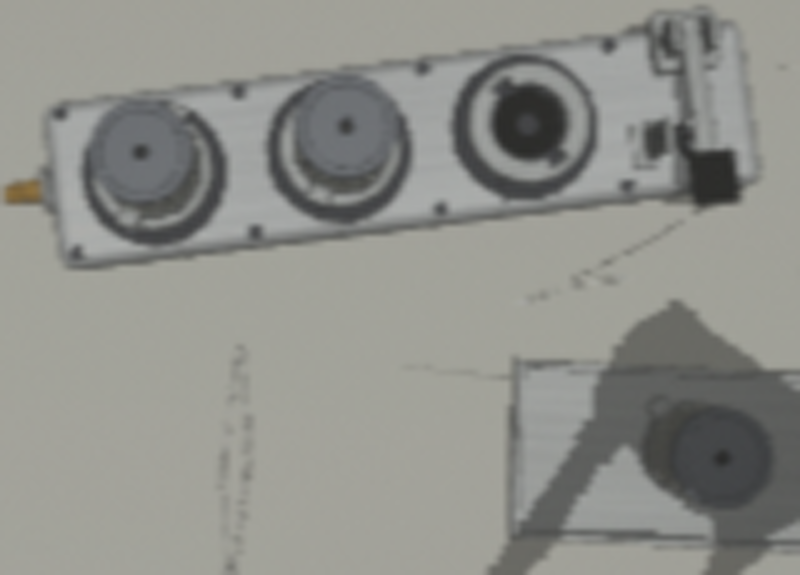

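Both clean lids appear at (140,152) and (346,126), within 2 crop pixels of the predicted locked positions. The lever lies level with its pad at (715,178), and the used funnel stands near the middle of the tray. Handing in.

```bash
python3 -c "
from h import *
print(r.hand_in())"
```

```text
the job is handed in; nothing more can be done
None
```

The changeover is done and handed in at about 40 s on the robot's clock; the hand-in reported no verdict.

- **Used funnel:** there was one, `used_3` in station_3. I unlocked it and stood it near the middle of the steel tray.
- **Clean funnels:** there were two on the bench. They are now in station_2 and station_1; station_3 is empty. Each was pushed down until the collar met the rim, turned about 62° clockwise and released.
- **Lever:** I pressed it down to about 71 mm and let go. In the pictures it stays level, so the catch appears to hold it.

**Last checks:**
- In the overhead picture both clean lids lie within about 1 mm of where locked funnels should be.
- Their tabs stayed lined up with the gripper after the turn, about 2° past the notch.
- Earlier, the wrist and scene views put the lids 1–5 mm lower than the 153 mm expected, more than the 2 mm camera calibration explains. I judged them locked because, after the turn, each rose only 3.8 mm when the gripper was raised 5.5 mm.
- I saw no bystander moved, and the robot was clear of everything at hand-in.

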